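# Fit the retaining ring on a roller axle

### The arm

A 6-joint arm with a two-finger parallel gripper is mounted at the origin on the work surface. World frame = base frame: x ahead of the robot, y to its left, z up, the work surface at z = 0. Lengths are in mm, angles in rad, forces in N, time in s.
With the tool pointing down it reaches from about 350 to 975 mm from the base axis. Payload 7.1 kg.
Tool frame: the origin (TCP) lies at the very end of the fingers, on their centre line; the grasp point (between the pads) lies 19 mm behind it (ctrl.grasp_offset is the distance from the TCP to the grasp point, in mm); z points along the fingers, y is the line along which they close (so a half turn about z gives the same grasp; the last joint's range is limited). The gripper opens to 88 mm and grips with 3 to 60 N. Pads are 20 mm wide; open, the fingers measure 115 mm over their backs; the gripper's body (75 mm by 178 mm) begins 61 mm behind the grasp point.
Start: joints at [1.324, 0.423, 1.63, -0, 1.089, -0.019], TCP at [141.116, 608.844, 222.675] pointing down, gripper open.
Joint ranges: [-3, 3], [-0.9, 2.11], [0.09, 2.58], [-1.31, 4.45], [0.11, 2.69], [-2.54, 2.54]. Speed limits (rad/s): [2.39, 2.39, 3.01, 3.14, 3.14, 3.14].

### API

Orientations are given as a rotation vector (axis times angle).
In Python, from workcell import ctrl, viewer, ticket, models gives the robot as it stands.
- The arm moves only by the tool play_rows, never from a script. Its arguments are lists of equal length, an entry for each row: "dp": the shift along the world's x, y, z in mm, a list of three; "yaw": the turn about the world's z in degrees. In form: {"dp": [[tx, ty, tz], ...], "yaw": [yaw, ...]}. A call has 1 to 8 rows; each row shifts and turns the commanded pose from where the row before left it; what a row does not reach is not made up. A row lasts 1/12 s, in which the tool goes at most 41.7 mm and 7.16 degrees, less where a joint would pass 70% of its speed; a pose out of reach is approached as far as the arm can. A call is refused whole if a number of a shift passes 41.7 or a number of a turn 7.16, either way. A call with a gripper value outside its range is refused whole. "gripper" is the closure, from 0 (fully open) to 1 (shut), set as the call begins (left out, the last holds). The fingers move at their own pace and stop on an object; the grip force is fixed at half the most. Time passes only in rows, so rows that do not move let the fingers close. It gives the time, the measured TCP pose, the force, the opening and the grip force at its end, in the units of the state.
- ctrl.get_obs(): the state, without advancing time (a new reading comes with each control period).
- viewer.get_image(name): name is "side" or "top"; returns a dict with "pixels" (480x640x3 uint8, red, green, blue), "range_z" (480x640 float32, mm along the optical axis (not along the pixel's ray), 0 where there is no reading), "fx", "fy", "cx", "cy" (pixels), "T" (4x4, takes a point from camera to world coordinates). Camera axes: x right, y up, looking along -z (the intrinsics and any distortion apply to the point x, -y, -z); pixel columns grow to the right and rows downward; lengths in mm; the calibration is good to about 2 mm. A picture is of the moment at which its call begins.
- ticket.close_job(): hands the job in; it is judged then, once.
Trained networks look in a picture, given as the dict that the camera call returned (one of the last four; its "shot" number tells which), for a name from the list of things; names that differ only in an ending like _2 or _b are one class to them, and where a whole thing is asked for, a point or a joint stands for the part that bears it (a point fixed in the world has none). Each returns a list of dicts, best first, with "conf" (0 to 1); they miss things now and then, are a little off and sometimes report something else, mostly with a low value. They report only what shows in the picture. A call takes as long as a camera call. They do not tell look-alikes from the thing itself.
- models.look_for(picture, name): "bbox" ([centre column, centre row, width, height] in pixels, round what is visible of it).
- models.landmark_of(picture, name): "location" ([column, row] in pixels: a listed point, or the origin of a listed thing).
The state is a dict: "t": time; "qpos": joint angles; "qvel": joint speeds; "joint_torque": joint torques, N m; "ee_pos": TCP position; "orientation": TCP orientation; "ft_force": force on the tool from outside, world axes, zero at the start; "moment": the same for the moment, N m; "width": finger opening in mm; "grasp_force": force on a finger pad.
Only numpy, scipy, OpenCV 4.12 (cv2) and the standard library are available. Lean on these libraries where they do the work, as an engineer would, in place of code of your own. Each camera call takes 0.05 s, during which the arm holds its last target. There are 200 camera calls.

### The job

The roller sits on its spring on the stub axle in the vise and needs its retaining ring: take the ring pliers out of their stand with the ring on their tips, squeeze the handles to spread the ring, slide it down over the axle and push the roller down gently against its spring until the ring is level with the groove, then let it close fully into the groove. Hang the pliers back upright in their stand. Do not touch the ring with the gripper, do not force the roller, and leave everything else on the bench alone.

Things in the scene. Friction and masses are not known exactly. Their poses are not given: they have to be found in the camera images.
- vise: blue machine vise bolted to the bench, 190 x 100 mm footprint, jaws 75 mm high, holding an upright greased steel stub axle. Origin on the axle's axis at the bench top, z up. It may stand on either side of the bench.
- axle_groove (a point): on the upright axle's axis at the lower edge of its groove, 110 mm above the bench. Axle 40 mm in diameter, its chamfered top 25 mm above this point. The groove reaches from here 7 mm up and is 35 mm in diameter. With nothing pressing on it, the roller hides the lower 5 mm of the groove.
- roller: grey steel roller with a rubber band, 88 mm across, 26 mm high, sliding on the axle; origin: centre of its top face, 5 mm above axle_groove when free. On a spring: 3 N starts it down, then 1.5 N per mm, solid stop after 6 mm (12 N). The ring can close into the groove while the roller is 3 to 5 mm down (7.5 to 10.5 N); over 20 N between ring and roller is too much.
- stand: grey plate, 126 x 112 x 8 mm (x -51 to +75 mm), bolted down, with two rails that cradle the pliers' cross head; origin under the cradle's middle on the bench, x from the pliers towards the ring that lies on the plate. Rails at y +-35 to 46 mm, tops 49.5 mm high, with lips 8 mm higher; about 4 mm of play for the hung pliers.
- pliers: ring pliers upright in the stand, tips down, 114 mm tall, 170 g. Origin midway between the tips at the underside of their shoulders, z up, levers side by side along y. A cross head (84 mm along y, 23 along x, 37 to 61 mm above the origin) carries two geared levers. Origin 13 mm above the bench at the start (shoulders on the ring's lugs), 12.5 mm when hung in the stand without ring.
- pliers_tips (a point): the pliers' origin again. The 4.5 mm square pins reach 4 mm below it into the ring's lug holes. Squeezing the handles spreads each tip 11 mm, to a solid stop; there the ring clears the axle by about 2 mm all round, and the ring's spring force on the outward-leaning pins carries it. A return spring opens the handles again.
- pliers_grip (a point): grip point between the two black handles, 87 mm above the pliers' origin, from above, fingers closing along the pliers' y. Pads 16 mm wide (x), 64 to 110 mm above the origin; 60 mm over both at rest, 41 mm squeezed. 5 N starts them, 15 N reaches the stop, 40 N holds firmly. Eased to 45-57 mm they still push on the fingers with 5 N, so stay held. Cross head ends 26 mm below stop the fingers.
- pliers_l (a joint): angle of the pliers' left lever, rad: 0 at rest, 0.23 squeezed to the stop (the right lever is geared to it).
- ring: flat steel retaining ring, 5 mm thick, 58 mm outside, 36 mm inside, 40 g: two half rings hinged at the back (+x, 28 mm from the centre), drawn shut by a spring. Origin: centre of the underside, axes of the -y half. Lugs with holes (8 x 6 mm) at x -32, y +-9 mm when shut, so the pliers' origin is 32 mm to -x of the centre and 5 mm above it.
- ring_arm (a joint): opening angle between the ring's halves, rad: 0 shut (and when seated in the groove), about 0.34 spread by the fully squeezed pliers, 0.12 or more when it grips the full diameter of the axle. Both halves splay alike about the back hinge, so when spread the ring body's origin (fixed to the -y half) lies about 5 mm to the -y side of the opening's middle.
- hammer: hammer lying on the bench; bystander, leave alone. Origin at its underside.
- brush: wire brush lying at the left; bystander, leave alone. Origin at its underside.
- tube_offcut: upright steel tube offcut, 60 mm across, 50 mm high; bystander, leave alone. Origin at its underside.
- angle_magnet: flat welding magnet, 70 mm square, 17 mm high; bystander, leave alone. Origin at its underside.
- nozzle: copper torch nozzle standing, 24 mm across, 60 mm high; bystander, leave alone. Origin at its underside.
- coupon: steel test plate 100 x 60 x 8 mm; bystander, leave alone. Origin at its underside.
- spray: grey spray can, 60 mm across, 170 mm high; bystander, leave alone. Origin at its underside.
There are look-alikes about, which are no part of the job. What is shaped like the pliers but blue or red is not meant.

How it is judged:
By the outcome, as a careful person would: the job done as asked, in the order asked, and still so for the second after the job is handed in, with the robot touching nothing.
It also fails if it takes over 72 s, if anything falls off the work surface, if the arm or the gripper's body presses on something with over 40 N, if the wrist force passes 120 N, or if a joint passes its speed limit or range.

## Working session

There is one attempt and no reset: what is moved stays moved. The work goes in short steps, Python scripts to look and compute and a tool call to move; the robot and the scene stay as the last step left them, time stands still between calls to the robot, and variables do not carry over. Pictures are saved under pics/ and viewed, at most 10 in all, crops included, and the job is handed in when it is done.

Besides the shell and the picture viewer there is one more tool, called as name([rows], argument=value, ...), one row to a line, values as JSON. play_rows: Moves the arm, as the interface text tells. Its arguments: {"type":"object","properties":{"dp":{"type":"array"},"yaw":{"type":"array"},"gripper":{"type":"number"}},"required":["dp","yaw"]}

```bash
mkdir -p pics; cat > h.py <<'E'
import numpy as np, cv2
from workcell import ctrl, viewer, ticket, models
def shot(name,fn=None):
    p=viewer.get_image(name)
    if fn: cv2.imwrite('pics/'+fn,cv2.cvtColor(p['pixels'],cv2.COLOR_RGB2BGR))
    return p
def cloud(p):
    z=p['range_z'].astype(float); v,u=np.mgrid[0:480,0:640]
    P=np.stack([(u-p['cx'])/p['fx']*z,-(v-p['cy'])/p['fy']*z,-z],-1)
    W=P@p['T'][:3,:3].T+p['T'][:3,3]; W[z==0]=np.nan
    return W
def atz(p,u,v,h):
    d=p['T'][:3,:3]@np.array([(u-p['cx'])/p['fx'],-(v-p['cy'])/p['fy'],-1]); c=p['T'][:3,3]
    return c+d*(h-c[2])/d[2]
def proj(p,X):
    q=p['T'][:3,:3].T@(np.array(X)-p['T'][:3,3]); return p['cx']+p['fx']*q[0]/-q[2],p['cy']-p['fy']*q[1]/-q[2]
E
python3 - <<'E'
from h import *
for c in ('top','side'):
    p=shot(c,c+'0.png'); print(c,p['T'].round(3).tolist(),p['fx'],[k for k in p if k not in('pixels','range_z')])
    for n,h in (('vise',0),('axle_groove',110),('roller',115),('stand',0),('pliers',13),('pliers_grip',100),('ring',8)):
        for r in models.landmark_of(p,n)[:4]:
            u,v=r['location'];print(n,round(r['conf'],2),round(u),round(v),atz(p,u,v,h).round(1)[:2])
print(ctrl.get_obs())
E
```

```text
top [[0.027, 0.984, -0.177, 291.152], [-1.0, 0.026, -0.006, 17.699], [-0.002, 0.177, 0.984, 1623.286], [0.0, 0.0, 0.0, 1.0]] 524.3002664451064 ['fx', 'fy', 'cx', 'cy', 'T', 'shot']
vise 0.86 383 263 [ 478.5 -188.3]
vise 0.5 260 234 [559.6 198.1]
axle_groove 0.78 387 257 [ 483.6 -186.7]
stand 0.93 266 241 [537.8 178.6]
stand 0.5 265 241 [535.9 181.6]
stand 0.39 164 266 [450.6 489.5]
pliers 0.69 265 242 [530.5 178. ]
pliers 0.55 231 283 [402.3 277.6]
pliers 0.46 212 240 [532.9 345.2]
pliers_grip 0.83 262 234 [540.8 181.2]
pliers_grip 0.69 208 229 [553. 341.]
pliers_grip 0.59 228 281 [400.4 273.1]
pliers_grip 0.36 323 220 [588.2   2.3]
ring 0.45 262 227 [579.7 191.6]
side [[-0.951, 0.208, -0.23, 330.376], [-0.31, -0.68, 0.664, 732.326], [-0.018, 0.703, 0.711, 864.405], [0.0, 0.0, 0.0, 1.0]] 462.1135089633034 ['fx', 'fy', 'cx', 'cy', 'T', 'shot']
vise 0.79 366 218 [ 480.2 -187.5]
axle_groove 0.65 367 183 [ 489.5 -201.1]
axle_groove 0.63 302 322 [514.8 254.3]
roller 0.95 368 182 [ 487.9 -200.6]
stand 0.87 306 322 [532.3 180.6]
stand 0.38 306 321 [533.4 177.9]
stand 0.38 386 279 [386.7   4
[... 298 characters left out ...]
ng 0.47 290 317 [569.4 183.4]
{'t': 0.8, 'qpos': array([ 1.32403079e+00,  4.23053282e-01,  1.62987286e+00, -3.58463576e-05,
        1.08855903e+00, -1.90232178e-02]), 'qvel': array([-0.00183696, -0.00123847, -0.00221553, -0.00122117, -0.00140814,
        0.00160369]), 'joint_torque': array([-1.57236569e-03, -5.44510853e+01, -2.74036664e+01,  6.44047838e-02,
        1.67560444e-02, -7.64956525e-06]), 'ee_pos': array([141.11448055, 608.87829103, 222.7149412 ]), 'orientation': array([3.56933060e-01, 3.12120424e+00, 1.60739898e-04]), 'ft_force': array([ 0.96255414, -0.34900959, -0.7055703 ]), 'moment': array([ 0.00144668, -0.03309378, -0.03985381]), 'grasp_force': 0.0, 'width': 87.8805541676051}
```

```bash
python3 - <<'E'
import cv2
a=cv2.imread('pics/side0.png'); b=cv2.imread('pics/top0.png')
cv2.imwrite('pics/s1.png',cv2.resize(a,(800,600)))
cv2.imwrite('pics/t1.png',cv2.resize(b[150:330,180:420],(800,600),interpolation=cv2.INTER_CUBIC))
E
```

```text
(no output)
```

View pics/s1.png

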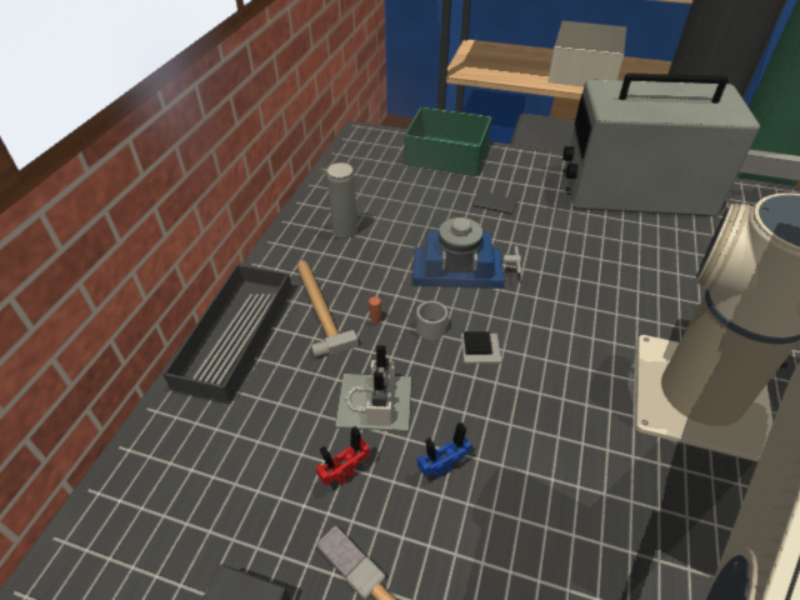

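View pics/t1.png

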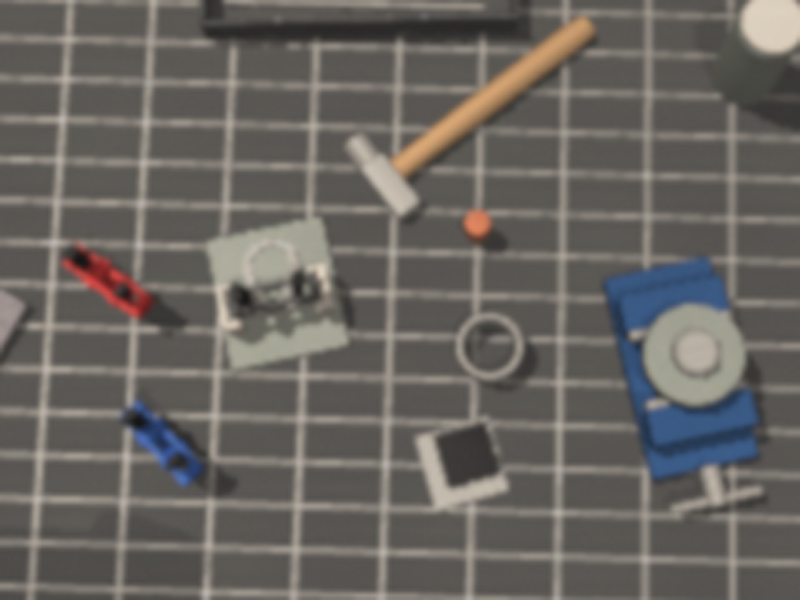

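The grey pliers in the stand at side pixel (306,317) / top (265,240) have the ring on the plate. The red ones at side (278,383) and the blue ones at (354,375) are the look-alikes. The vise is on the right at top (387,257). Next I measure precisely with depth.

```bash
python3 - <<'E'
from h import *
from scipy.optimize import least_squares
big=[]
for c in ('top','side'):
    p=shot(c); W=cloud(p); 
    def sel(x,y,r,z0,z1):
        return (np.hypot(W[...,0]-x,W[...,1]-y)<r)&(W[...,2]>z0)&(W[...,2]<z1)
    m=sel(484,-190,70,127,142); print(c,'axle top',m.sum(),np.nanmean(W[m],0).round(1), (W[m].max(0)-W[m].min(0)).round(1))
    m=sel(484,-190,70,108,121); R=W[m]; 
    (cx,cy),(w,h),a=cv2.minAreaRect(R[:,:2].astype(np.float32)); print('roller',m.sum(),R[:,2].mean().round(1),cx,cy,w,h)
    m=sel(535,180,80,104,130); H=W[m]; print('handles',m.sum(),H.mean(0).round(1),H[:,2].max().round(1))
    (r)=cv2.minAreaRect(H[:,:2].astype(np.float32)); print(r)
    m=sel(535,180,70,45,80); H=W[m]; print('head',m.sum(),H.mean(0).round(1),cv2.minAreaRect(H[:,:2].astype(np.float32)))
    m=sel(545,182,110,4,80); H=W[m]; print('stand',m.sum(),cv2.minAreaRect(H[:,:2].astype(np.float32)))
    m=sel(545,182,110,5,11); H=W[m]; print('plate',m.sum(),H[:,2].mean(),cv2.minAreaRect(H[:,:2].astype(np.float32)))
    m=sel(484,-190,250,-20,3); print('bench z',np.nanmedian(W[m][:,2]))
    v,u=np.nonzero(sel(535,180,90,-30,200)); x0,y0=u.min()-10,v.min()-10
    I=cv2.cvtColor(p['pixels'],cv2.COLOR_RGB2BGR)[y0:v.max()+10,x0:u.max()+10]; s=600/I.shape[0]; print('crop',x0,y0,s)
    big.append(cv2.resize(I,(400,400),interpolation=cv2.INTER_CUBIC))
cv2.imwrite('pics/crop.png',np.hstack(big))
E
```

```text
top axle top 147 [ 486.5 -187.6  133.9] [38.6 38.4 13.4]
roller 547 114.6 486.7039794921875 -186.99560546875 87.23919677734375 86.26286315917969
handles 45 [534.3 187.6 119.2] 127.8
((535.3557739257812, 185.3493194580078), (16.304798126220703, 63.61710739135742), 13.289876937866211)
head 274 [534.4 183.4  62.6] ((536.0646362304688, 185.36764526367188), (40.751827239990234, 99.7977523803711), 13.715470314025879)
stand 1593 ((544.8278198242188, 180.3789825439453), (213.26609802246094, 213.6742401123047), 47.172000885009766)
plate 811 7.592131308502503 ((545.175048828125, 181.64756774902344), (213.06236267089844, 209.2943572998047), 41.87615966796875)
bench z -1.1180102215215584
crop 226 203 7.792207792207792
side axle top 148 [ 483.4 -186.   134.6] [39.4 38.3 12.9]
roller 481 115.5 484.3780212402344 -188.98043823242188 86.94635772705078 89.9971694946289
handles 142 [534.1 183.1 116.9] 127.0
((534.6097412109375, 181.26470947265625), (14.940917015075684, 68.40172576904297), 14.394804954528809)
head 490 [529.5 195.7  62. ] ((534.3295288085938, 182.20864868164062), (39.69961929321289, 103.14480590820312), 13.64932632446289)
stand 2598 ((546.02392578125, 183.66697692871094), (205.0895538330078, 198.6244354248047), 42.89219284057617)
plate 1536 8.4673273786386 ((542.6949462890625, 181.75894165039062), (192.08938598632812, 160.20179748535156), 80.9612045288086)
bench z 0.9129052110799876
crop 255 266 5.9405940594059405
```

View pics/crop.png

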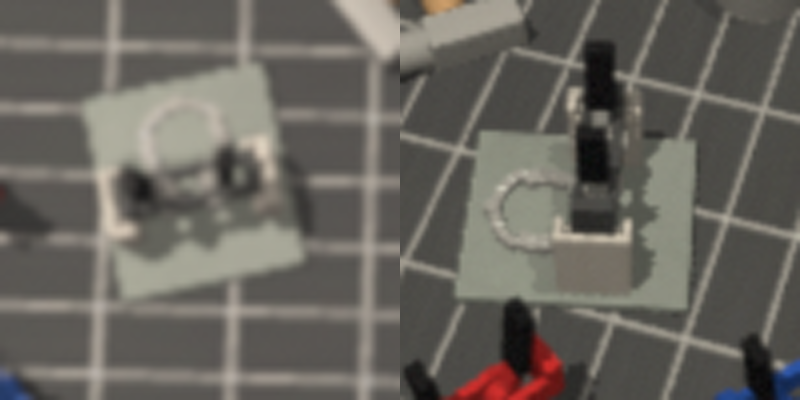

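Confirmed: the grey pliers, at about (535,183), yaw 13.7°. The axle is at about (485,-188). Moving above the pliers.

play_rows([
  [24.6, -26.6, 0],
  [24.6, -26.6, 0],
  [24.6, -26.6, 0],
  [24.6, -26.6, 0],
  [24.6, -26.6, 0],
  [24.6, -26.6, 0],
  [24.6, -26.6, 0],
  [24.6, -26.6, 0],
], yaw=[1.67, 1.67, 1.67, 1.67, 1.67, 1.67, 1.67, 1.67], gripper=0)

```text
t: 1.57
ee_pos: [338.9, 394.7, 222.9]
orientation: [-0.011, 3.141, 0.001]
ft_force: [-0.9, 1.0, -0.6]
width: 88.1
grasp_force: 0.0
```

play_rows([
  [24.6, -26.6, 0],
  [24.6, -26.6, 0],
  [24.6, -26.6, 0],
  [24.6, -26.6, 0],
  [24.6, -26.6, 0],
  [24.6, -26.6, 0],
  [24.6, -26.6, 0],
  [24.6, -26.6, 0],
], yaw=[1.67, 1.67, 1.67, 1.67, 1.67, 1.67, 1.67, 1.67])

```text
t: 2.23
ee_pos: [535.8, 181.7, 222.9]
orientation: [-0.376, 3.119, 0.0]
ft_force: [-0.2, 0.8, 1.4]
width: 87.6
grasp_force: 0.0
```

play_rows([
  [0, 0, -20],
  [0, 0, -20],
  [0, 0, -15],
  [0, 0, 0],
  [0, 0, 0],
], yaw=[0, 0, 0, 0, 0])

```text
t: 2.65
ee_pos: [534.3, 183.1, 167.2]
orientation: [0.373, -3.118, 0.0]
ft_force: [0.2, -1.0, 0.1]
width: 87.9
grasp_force: 0.0
```

```bash
python3 - <<'E'
from h import *
p=shot('side'); I=cv2.cvtColor(p['pixels'],cv2.COLOR_RGB2BGR)
t=ctrl.get_obs()['ee_pos']; a=np.radians(13.7); ex=np.array([np.cos(a),np.sin(a),0]); ey=np.array([-ex[1],ex[0],0])
x0,y0,w,h=230,190,160,150; s=4
I=cv2.resize(I[y0:y0+h,x0:x0+w],None,fx=s,fy=s,interpolation=cv2.INTER_CUBIC)
def mk(X,c):
    u,v=proj(p,X); cv2.circle(I,(int((u-x0+.5)*s),int((v-y0+.5)*s)),3,c,-1)
for sy in(-44,44):
    for sx in (-10,10): mk(t+ey*sy+ex*sx,(0,0,255))
b=np.array([535,183.5,0])
for sy in(-30,30):
    for sx in (-8,8): mk(b+ey*sy+ex*sx+[0,0,123],(0,255,0))
for sx in(-51,75):
    for sy in (-56,56): mk(b+ey*sy+ex*sx+[0,0,8],(255,0,255))
cv2.imwrite('pics/c2.png',I)
E
```

```text
(no output)
```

View pics/c2.png

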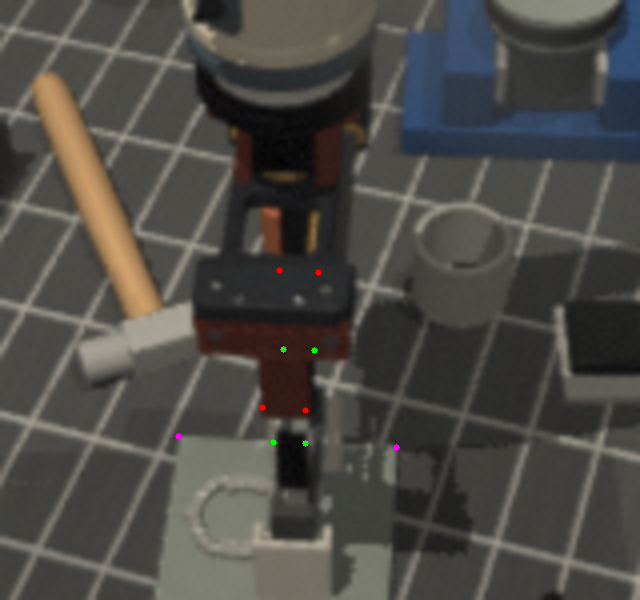

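The finger corners match the projection. The handles are centred under the fingers within ~2 mm. Descending.

play_rows([
  [0, 0, -20],
  [0, 0, -20],
  [0, 0, -20],
  [0, 0, -13],
  [0, 0, -8],
  [0, 0, -5],
  [0, 0, 0],
  [0, 0, 0],
], yaw=[0, 0, 0, 0, 0, 0, 0, 0])

```text
t: 3.37
ee_pos: [535.3, 183.6, 82.5]
orientation: [-0.374, 3.118, 0.0]
ft_force: [0.4, 0.3, 0.4]
width: 87.6
grasp_force: 0.0
```

play_rows([
  [0, 0, 0],
  [0, 0, 0],
  [0, 0, 0],
  [0, 0, 0],
  [0, 0, 0],
  [0, 0, 0],
  [0, 0, 0],
  [0, 0, 0],
], yaw=[0, 0, 0, 0, 0, 0, 0, 0], gripper=0.3)

```text
t: 4.03
ee_pos: [535.5, 183.4, 82.6]
orientation: [-0.374, 3.117, 0.0]
ft_force: [0.3, 0.3, 6.3]
width: 61.4
grasp_force: 7.1
```

play_rows([
  [0, 0, 0],
  [0, 0, 0],
  [0, 0, 0],
  [0, 0, 0],
  [0, 0, 0],
  [0, 0, 0],
  [0, 0, 0],
  [0, 0, 0],
], yaw=[0, 0, 0, 0, 0, 0, 0, 0], gripper=1)

```text
t: 4.7
ee_pos: [536.8, 184.9, 84.1]
orientation: [-0.372, 3.115, 0.004]
ft_force: [-3.1, 5.2, 15.7]
width: 47.0
grasp_force: 30.4
```

```bash
python3 - <<'E'
from h import *
print(ctrl.get_obs())
E
```

```text
{'t': 4.7, 'qpos': array([ 0.31000649,  0.53318746,  1.84379216,  0.00228294,  0.75933323,
       -1.50019226]), 'qvel': array([-2.30537901e-03,  1.15728317e-03, -1.97323192e-04,  2.14500331e-04,
       -6.37019540e-05, -1.16967842e-03]), 'joint_torque': array([-3.12370621e+00, -4.40211904e+01, -1.53641582e+01, -1.40428059e+00,
       -1.31095131e-01, -2.85094668e-02]), 'ee_pos': array([536.76101582, 184.94981905,  84.11932861]), 'orientation': array([-0.37199928,  3.1145669 ,  0.0039935 ]), 'ft_force': array([-3.06173875,  5.16888283, 15.72932547]), 'moment': array([ 1.18182202,  0.52519103, -0.04965374]), 'grasp_force': 30.416907047692803, 'width': 47.01807043678478}
```

The handles rise as they are squeezed, which loads the fingers upward. I'll follow up a little.

play_rows([
  [0, 0, 0.5],
  [0, 0, 0.5],
  [0, 0.3, 0.5],
  [0, 0.3, 0.5],
  [0, 0, 0],
  [0, 0, 0],
  [0, 0, 0],
], yaw=[0, 0, 0, 0, 0, 0, 0])

```text
t: 5.28
ee_pos: [535.9, 185.2, 85.1]
orientation: [-0.373, 3.116, 0.003]
ft_force: [-0.1, 5.4, 8.2]
width: 43.4
grasp_force: 30.4
```

```bash
python3 - <<'E'
from h import *
o=ctrl.get_obs(); print(o['ee_pos'],o['ft_force'],o['moment'],o['width'])
out=[]
for c,(x0,y0,w,h) in (('side',(250,260,100,100)),('top',(226,200,100,100))):
    p=shot(c); I=cv2.cvtColor(p['pixels'],cv2.COLOR_RGB2BGR)[y0:y0+h,x0:x0+w]
    out.append(cv2.resize(I,(400,400),interpolation=cv2.INTER_CUBIC))
cv2.imwrite('pics/c3.png',np.hstack(out))
E
```

```text
[535.94807604 185.19927918  85.13253663] [-0.08375725  5.36940789  8.19409622] [ 1.05989141  0.26701542 -0.06232387] 43.4430773409126
```

View pics/c3.png

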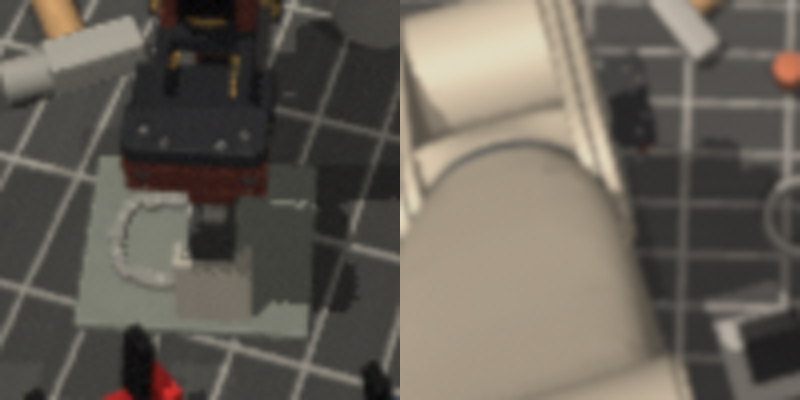

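It works: the width is 43 mm and the ring is opening, with the ring visible left of the head at crop (150,235). I'll ease up a little more.

play_rows([
  [0, 0.4, 0.5],
  [0, 0.4, 0.3],
  [0, 0.2, 0.2],
  [0, 0, 0],
  [0, 0, 0],
  [0, 0, 0],
], yaw=[0, 0, 0, 0, 0, 0])

```text
t: 5.88
ee_pos: [535.3, 185.2, 85.2]
orientation: [-0.373, 3.118, 0.001]
ft_force: [-0.3, 2.8, 6.6]
width: 42.7
grasp_force: 30.2
```

```bash
python3 - <<'E'
from h import *
o=ctrl.get_obs(); print(o['ee_pos'],o['orientation'],o['ft_force'],o['moment'],o['width'])
E
```

```text
[535.2917432  185.24150414  85.17246008] [-3.73389392e-01  3.11800464e+00  9.39894535e-04] [-0.31315823  2.84077283  6.63254466] [ 0.72253858  0.08334094 -0.031059  ] 42.711298378177595
```

play_rows([
  [0, 0.2, 0.4],
  [0, 0.2, 0.4],
  [0, 0, 0],
  [0, 0, 0],
  [0, 0, 0],
  [0, 0, 0],
], yaw=[0, 0, 0, 0, 0, 0])

```text
t: 6.38
ee_pos: [534.6, 185.1, 85.3]
orientation: [0.374, -3.119, 0.0]
ft_force: [1.8, 0.6, 0.8]
width: 42.9
grasp_force: 29.8
```

```bash
python3 - <<'E'
from h import *
o=ctrl.get_obs(); print(o['ee_pos'],o['orientation'],o['ft_force'],o['moment'],o['width'])
E
```

```text
[534.61354009 185.05422788  85.30568885] [ 3.73820741e-01 -3.11893626e+00  3.67057516e-04] [1.82781904 0.57084038 0.83229539] [ 0.14026031 -0.13458371  0.05768673] 42.93637397905339
```

Forces are gone. Lifting gently.

play_rows([
  [0, 0, 2],
  [0, 0, 3],
  [0, 0, 4],
  [0, 0, 5],
  [0, 0, 8],
  [0, 0, 10],
  [0, 0, 10],
  [0, 0, 10],
], yaw=[0, 0, 0, 0, 0, 0, 0, 0])

```text
t: 7.05
ee_pos: [534.9, 185.3, 138.9]
orientation: [-0.374, 3.119, 0.0]
ft_force: [-0.2, 0.3, -1.7]
width: 43.2
grasp_force: 29.7
```

```bash
python3 - <<'E'
from h import *
o=ctrl.get_obs(); print(o['ee_pos'],o['orientation'],o['ft_force'],o['moment'],o['width'])
out=[]
p=shot('side'); x0,y0,w,h=240,230,120,120; I=cv2.cvtColor(p['pixels'],cv2.COLOR_RGB2BGR)[y0:y0+h,x0:x0+w]
cv2.imwrite('pics/c4.png',cv2.resize(I,(600,600),interpolation=cv2.INTER_CUBIC))
W=cloud(p)
for n in('pliers','ring'):
    for r in models.landmark_of(p,n)[:2]: print(n,r)
E
```

```text
[534.90732772 185.30280883 138.88298197] [-3.73873229e-01  3.11858021e+00  1.48870094e-04] [-0.16759682  0.27727065 -1.7163499 ] [0.06643433 0.01123459 0.04433216] 43.19435222349588
pliers {'location': [278.6, 382.0], 'conf': 0.6}
pliers {'location': [352.5, 377.5], 'conf': 0.58}
ring {'location': [289.7, 301.6], 'conf': 0.51}
```

View pics/c4.png

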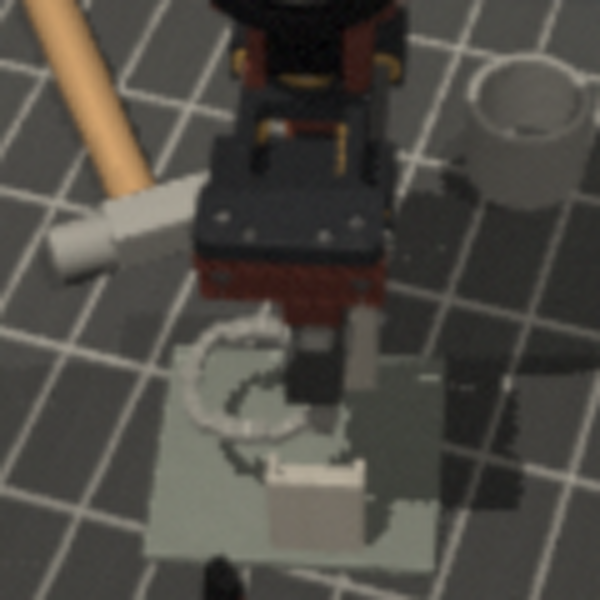

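The ring hangs on the spread pliers, clear of the plate with its shadow below. Going up and over to the axle.

play_rows([
  [0, 0, 12],
  [0, 0, 16],
  [0, 0, 20],
  [0, 0, 20],
  [0, 0, 16],
  [0, 0, 10],
  [0, 0, 4],
], yaw=[0, 0, 0, 0, 0, 0, 0])

```text
t: 7.78
ee_pos: [535.3, 185.4, 237.3]
orientation: [-0.374, 3.117, 0.001]
ft_force: [0.6, -0.1, -3.3]
width: 42.8
grasp_force: 29.7
```

play_rows([
  [-2, -10, 0],
  [-4, -20, 0],
  [-6, -30, 0],
  [-6, -30, 0],
  [-6, -30, 0],
  [-6, -30, 0],
  [-6, -30, 0],
  [-6, -30, 0],
], yaw=[0, 0, 0, 0, 0, 0, 0, 0])

```text
t: 8.45
ee_pos: [490.9, -26.5, 234.2]
orientation: [0.374, -3.117, -0.001]
ft_force: [1.4, -0.5, -2.6]
width: 43.4
grasp_force: 29.7
```

play_rows([
  [-6, -30, 0],
  [-6, -30, 0],
  [-6, -30, 0],
  [-6, -30, 0],
  [-5, -24, 0],
  [-3, -15, 0],
  [-2, -8, 0],
  [0, 0, 0],
], yaw=[0, 0, 0, 0, 0, 0, 0, 0])

```text
t: 9.12
ee_pos: [457.4, -192.9, 234.5]
orientation: [0.37, -3.118, -0.001]
ft_force: [-0.1, -0.0, -3.4]
width: 43.3
grasp_force: 29.7
```

```bash
python3 - <<'E'
from h import *
o=ctrl.get_obs(); t=o['ee_pos'];print(t,o['orientation'],o['ft_force'],o['width'],o['qpos'])
out=[]
for c in('side','top'):
    p=shot(c); W=cloud(p); np.savez('w_'+c,W=W,rgb=p['pixels'])
    u,v=map(int,proj(p,[485,-188,150])); x0,y0=u-50,v-60
    I=cv2.cvtColor(p['pixels'],cv2.COLOR_RGB2BGR)[y0:y0+100,x0:x0+80]; out.append(cv2.resize(I,(400,500),interpolation=cv2.INTER_CUBIC)); print(c,x0,y0)
    m=(np.hypot(W[...,0]-485,W[...,1]+188)<60)
    for a,b in((60,108),(108,121),(127,142),(150,160),(160,170),(170,180)):
        k=m&(W[...,2]>a)&(W[...,2]<b); print(a,k.sum(),W[k].mean(0).round(1) if k.any() else '',W[k].min(0).round() if k.any() else '',W[k].max(0).round() if k.any() else '')
cv2.imwrite('pics/c5.png',np.hstack(out))
E
```

```text
[ 457.4223449  -192.94641586  234.49174794] [ 3.70226611e-01 -3.11785692e+00 -1.23436769e-03] [-0.13165571 -0.01955765 -3.38947342] 43.31057094375521 [-4.22971951e-01  2.19512255e-01  1.89681639e+00 -3.14833079e-04
  1.02723874e+00 -2.22998621e+00]
side 318 114
60 642 [ 482.2 -166.    80.7] [ 425. -227.   60.] [ 544. -136.  108.]
108 473 [ 482.  -176.6  115.4] [ 440. -236.  108.] [ 528. -143.  121.]
127 97 [ 482.9 -182.   133.6] [ 465. -210.  127.] [ 504. -168.  139.]
150 55 [ 487.9 -183.7  158.4] [ 447. -215.  155.] [ 515. -154.  160.]
160 144 [ 481.8 -183.   162.5] [ 443. -221.  160.] [ 516. -152.  170.]
170 16 [ 449.9 -173.6  173.9] [ 444. -180.  170.] [ 455. -167.  178.]
top 339 194
60 97 [ 507.1 -180.3   74.8] [ 443. -238.   67.] [ 544. -137.   85.]
108 27 [ 516.9 -162.8  115. ] [ 505. -177.  109.] [ 528. -151.  120.]
127 0   
150 7 [ 496.6 -157.8  157. ] [ 481. -166.  152.] [ 513. -153.  160.]
160 5 [ 503.7 -161.6  162.3] [ 486. -169.  160.] [ 513. -155.  165.]
170 1 [ 479.7 -156.2  171.1] [ 480. -156.  171.] [ 480. -156.  171.]
```

View pics/c5.png

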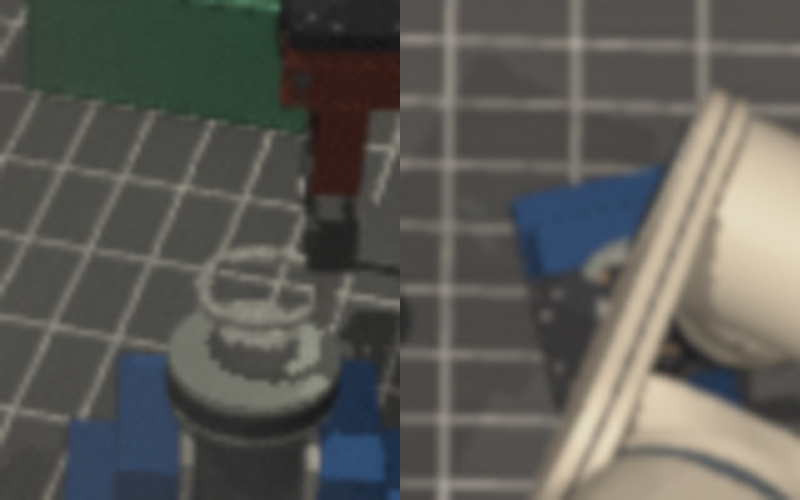

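```bash
cat > fit.py <<'E'
from h import *
from scipy.optimize import minimize
def run(p,ax0,rg0,zring,mode='both',box=(318,130,90,75)):
    W=cloud(p); x0,y0,w,h=box
    v,u=np.mgrid[y0:y0+h,x0:x0+w].reshape(2,-1)
    M=W[v,u]; ok=np.isfinite(M[:,2])&(M[:,2]<zring+8)&~((u>375)&(v<174))
    u,v,M=u[ok],v[ok],M[ok]
    c=p['T'][:3,3]; d=np.stack([(u-p['cx'])/p['fx'],-(v-p['cy'])/p['fy'],-np.ones(len(u))],-1)@p['T'][:3,:3].T
    zm=np.where(M[:,2]>88,M[:,2],84.)
    def render(q):
        axx,axy,rx,ry,yaw,phi,zr=q
        zs=np.arange(zring+9,84.,-.75); s=(zs[None]-c[2])/d[:,2:]; X=c[0]+s*d[:,:1];Y=c[1]+s*d[:,1:2]
        r=np.hypot(X-axx,Y-axy); dz=135-zs[None]
        sol=((zs<135)&(r<20-np.clip(2-dz,0,2)))|((zs<115)&(r<44))
        if mode=='both':
            k=(zs<zr)&(zs>zr-5); C,S=np.cos(yaw),np.sin(yaw)
            lx=(X[:,k]-rx)*C+(Y[:,k]-ry)*S; ly=-(X[:,k]-rx)*S+(Y[:,k]-ry)*C   # origin = hinge
            in_=np.zeros_like(lx,bool)
            for sg in(1,-1):
                yy=sg*ly; a=lx*np.cos(phi)-yy*np.sin(phi); b=lx*np.sin(phi)+yy*np.cos(phi)
                rr=np.hypot(a+28,b); in_|=(rr>18)&(rr<29)&(b>-1)
            sol[:,k]|=in_
        hit=sol.any(1); return np.where(hit,zs[sol.argmax(1)],84.)
    f=lambda q:np.minimum(np.abs(render(q)-zm),6).mean()
    q0=np.array([*ax0,*rg0,zring]); best=None
    for k in range(3):
        step=np.array([3,3,4,4,.06,.04,2])*(1 if k<2 else .5)
        sx=[q0]+[q0+step*np.eye(7)[i]*(1 if k%2 else -1) for i in range(7)]
        r=minimize(f,q0,method='Nelder-Mead',options=dict(initial_simplex=sx,maxfev=500,xatol=.02,fatol=1e-4)); q0=r.x
    ax=q0[:2];C,S=np.cos(q0[4]),np.sin(q0[4]); off=ax-q0[2:4]; 
    print('cost %.3f axle %s hinge %s yaw %.1f phi %.3f ztop %.1f'%(r.fun,ax.round(2),q0[2:4].round(2),np.degrees(q0[4]),q0[5],q0[6]))
    print('axle in ring frame from hinge (want -31.5,0):',round(off[0]*C+off[1]*S,2),round(-off[0]*S+off[1]*C,2))
    return q0
E
python3 - <<'E'
from fit import *
p=shot('side'); a=np.radians(13.7)
q=run(p,(485,-188),(457+58*np.cos(a),-193+58*np.sin(a),a,.17),162)
E
```

```text
cost 0.381 axle [ 484.71 -191.41] hinge [ 512.61 -178.1 ] yaw 15.7 phi 0.168 ztop 162.4
axle in ring frame from hinge (want -31.5,0): -30.46 -5.26
```

The fit is good (ring fully spread, φ≈0.168). Correcting by (+2.4, -4.8) and coming down to 10 mm above the axle.

play_rows([
  [1.2, -2.4, 0],
  [1.2, -2.4, 0],
  [0, 0, -4],
  [0, 0, -4],
  [0, 0, -4],
  [0, 0, 0],
  [0, 0, 0],
], yaw=[0, 0, 0, 0, 0, 0, 0])

```text
t: 9.85
ee_pos: [460.8, -196.3, 223.0]
orientation: [0.374, -3.118, -0.001]
ft_force: [-0.4, 0.7, -1.2]
width: 43.0
grasp_force: 29.7
```

```bash
python3 - <<'E'
from fit import *
for i in range(2):
    o=ctrl.get_obs(); print(o['ee_pos'],o['ft_force'])
    p=shot('side'); a=np.radians(14)
    run(p,(484.7,-191),(515,-183,a,.17),150)
E
```

```text
[ 460.81716783 -196.31733374  222.97090425] [-0.35534246  0.74779028 -1.24053045]
cost 0.370 axle [ 484.69 -191.37] hinge [ 515.08 -184.02] yaw 14.5 phi 0.153 ztop 150.4
axle in ring frame from hinge (want -31.5,0): -31.26 0.5
[ 461.02021153 -196.44809672  223.2625889 ] [-0.63003154  0.49601713 -1.8203552 ]
cost 0.377 axle [ 484.58 -191.46] hinge [ 515.21 -184.73] yaw 13.5 phi 0.165 ztop 150.4
axle in ring frame from hinge (want -31.5,0): -31.35 0.61
```

play_rows([
  [-0.1, 0.5, -2],
  [0, 0, -3],
  [0, 0, -3],
  [0, 0, -3],
  [0, 0, -3],
  [0, 0, 0],
], yaw=[0, 0, 0, 0, 0, 0])

```text
t: 10.45
ee_pos: [460.6, -195.9, 208.7]
orientation: [0.374, -3.118, -0.001]
ft_force: [-0.1, -0.1, -2.1]
width: 43.0
grasp_force: 29.7
```

play_rows([
  [0, 0, -3],
  [0, 0, -3],
  [0, 0, -2],
  [0, 0, -2],
  [0, 0, 0],
  [0, 0, 0],
  [0, 0, 0],
], yaw=[0, 0, 0, 0, 0, 0, 0])

```text
t: 11.03
ee_pos: [461.1, -196.1, 199.6]
orientation: [-0.374, 3.119, -0.0]
ft_force: [0.3, 0.4, -0.7]
width: 42.9
grasp_force: 29.7
```

```bash
python3 - <<'E'
from fit import *
for i in range(4):
    o=ctrl.get_obs(); print(o['ee_pos'].round(1),o['ft_force'].round(1),o['moment'].round(2))
    p=shot('side')
a=np.radians(14); run(p,(484.7,-191.4),(515,-184,a,.17),126)
E
```

```text
[ 461.1 -196.1  199.6] [ 0.3  0.4 -0.7] [ 0.01  0.   -0.06]
[ 461.1 -196.1  199.6] [-0.2  0.2 -2.5] [-0.    0.06  0.  ]
[ 461.1 -196.1  199.6] [ 0.4 -0.3 -2.1] [ 0.02 -0.    0.  ]
[ 461.1 -196.1  199.6] [-0.5  0.3 -1.4] [ 0.03  0.07 -0.02]
cost 0.298 axle [ 484.57 -191.5 ] hinge [ 516.78 -185.1 ] yaw 11.6 phi 0.150 ztop 127.3
axle in ring frame from hinge (want -31.5,0): -32.84 0.22
```

The ring is round the axle without contact. Approaching the roller.

play_rows([
  [0, 0, -2],
  [0, 0, -2],
  [0, 0, -1.5],
  [0, 0, -1],
  [0, 0, -1],
  [0, 0, 0],
  [0, 0, 0],
  [0, 0, 0],
], yaw=[0, 0, 0, 0, 0, 0, 0, 0])

```text
t: 11.9
ee_pos: [461.2, -196.1, 192.2]
orientation: [-0.374, 3.119, -0.0]
ft_force: [-1.0, 0.6, 0.1]
width: 43.0
grasp_force: 29.8
```

play_rows([
  [0, 0, -0.7],
  [0, 0, -0.7],
  [0, 0, 0],
  [0, 0, 0],
  [0, 0, 0],
], yaw=[0, 0, 0, 0, 0])

```text
t: 12.32
ee_pos: [461.2, -196.1, 190.8]
orientation: [-0.374, 3.119, -0.0]
ft_force: [-0.5, 0.2, 3.1]
width: 43.1
grasp_force: 30.0
```

play_rows([
  [0, 0, -0.5],
  [0, 0, -0.5],
  [0, 0, 0],
  [0, 0, 0],
  [0, 0, 0],
], yaw=[0, 0, 0, 0, 0])

```text
t: 12.73
ee_pos: [461.1, -196.1, 189.7]
orientation: [-0.374, 3.119, -0.0]
ft_force: [-0.8, 0.7, 5.0]
width: 43.0
grasp_force: 30.0
```

play_rows([
  [0, 0, -0.6],
  [0, 0, -0.6],
  [0, 0, 0],
  [0, 0, 0],
  [0, 0, 0],
], yaw=[0, 0, 0, 0, 0])

```text
t: 13.15
ee_pos: [461.2, -196.1, 188.6]
orientation: [-0.374, 3.119, -0.0]
ft_force: [-0.9, 1.3, 6.2]
width: 43.6
grasp_force: 30.1
```

```bash
python3 - <<'E'
from fit import *
F=[]
for i in range(5):
    o=ctrl.get_obs(); F.append(o['ft_force']); p=shot('side')
print(o['ee_pos'].round(2),np.mean(F,0).round(2),o['moment'].round(2),o['t'])
E
```

```text
[ 461.25 -196.14  188.62] [-0.61  0.57  5.97] [0.11 0.1  0.03] 13.35
```

play_rows([
  [0, 0, -0.5],
  [0, 0, 0],
  [-0.2, 0, -0.1],
  [-0.2, 0, 0],
  [-0.2, -0.1, 0],
  [0, 0, 0],
], yaw=[0, 0, 0, 0, 0, 0], gripper=0.49)

```text
t: 13.9
ee_pos: [461.1, -196.6, 188.2]
orientation: [-0.374, 3.118, -0.002]
ft_force: [0.8, -0.7, 6.9]
width: 45.2
grasp_force: 18.4
```

play_rows([
  [-0.3, -0.1, -0.1],
  [-0.3, -0.1, -0.1],
  [-0.2, 0, -0.1],
  [0, 0, 0],
], yaw=[0, 0, 0, 0], gripper=0.47)

```text
t: 14.23
ee_pos: [460.5, -196.9, 188.0]
orientation: [-0.374, 3.117, -0.002]
ft_force: [0.1, -1.0, 5.7]
width: 47.0
grasp_force: 17.1
```

```bash
python3 - <<'E'
from fit import *
F=[]
for i in range(4):
    o=ctrl.get_obs(); F.append(o['ft_force']); p=shot('side')
print(o['ee_pos'].round(2),np.mean(F,0).round(2),o['moment'].round(2),o['width'])
run(p,(484.6,-191.5),(516,-185,.23,.16),116)
E
```

```text
[ 460.52 -196.94  188.01] [ 0.81 -0.66  5.97] [-0.22 -0.2   0.03] 46.90182214816376
cost 0.250 axle [ 484.44 -190.93] hinge [ 519.63 -187.08] yaw 11.1 phi 0.124 ztop 117.4
axle in ring frame from hinge (want -31.5,0): -35.27 3.01
```

play_rows([
  [-0.5, -0.1, -0.3],
  [-0.5, -0.1, -0.2],
  [-0.4, 0, -0.2],
  [0, 0, 0],
], yaw=[0, 0, 0, 0], gripper=0.45)

```text
t: 14.77
ee_pos: [459.4, -197.1, 187.4]
orientation: [-0.373, 3.117, -0.002]
ft_force: [1.9, -0.4, 6.5]
width: 48.8
grasp_force: 16.2
```

play_rows([
  [-0.4, -0.1, -0.2],
  [-0.3, -0.1, -0.1],
  [-0.3, 0, -0.1],
  [0, 0, 0],
], yaw=[0, 0, 0, 0], gripper=0.43)

```text
t: 15.1
ee_pos: [458.1, -197.0, 186.9]
orientation: [-0.373, 3.117, -0.001]
ft_force: [1.5, 1.2, 6.1]
width: 50.4
grasp_force: 11.5
```

```bash
sed -i 's/zs<115/zs<RT/; s/^from scipy/RT=115\nfrom scipy/' fit.py; python3 - <<'E'
import fit; from fit import *
fit.RT=111
F=[]
for i in range(4):
    o=ctrl.get_obs(); F.append(o['ft_force']); p=shot('side')
print(o['ee_pos'].round(2),np.mean(F,0).round(2),o['moment'].round(2),o['width'])
run(p,(484.6,-191.5),(516,-185,.23,.1),116)
E
```

```text
[ 458.14 -196.94  186.88] [1.41 0.67 6.41] [ 0.25 -0.22  0.03] 50.46777684708146
cost 0.236 axle [ 484.49 -191.62] hinge [ 517.98 -184.79] yaw 12.1 phi 0.061 ztop 117.0
axle in ring frame from hinge (want -31.5,0): -34.18 0.33
```

play_rows([
  [-0.5, -0.1, -0.1],
  [-0.5, -0.1, -0.1],
  [-0.5, -0.1, 0],
  [0, 0, 0],
  [0, 0, 0],
], yaw=[0, 0, 0, 0, 0])

```text
t: 15.72
ee_pos: [456.7, -197.2, 186.7]
orientation: [-0.373, 3.117, -0.001]
ft_force: [2.1, 1.5, 5.5]
width: 50.6
grasp_force: 12.0
```

play_rows([
  [-0.4, -0.1, -0.1],
  [-0.4, -0.1, -0.1],
  [-0.3, 0, -0.1],
  [0, 0, 0],
  [0, 0, 0],
], yaw=[0, 0, 0, 0, 0], gripper=0.41)

```text
t: 16.13
ee_pos: [455.2, -197.5, 186.3]
orientation: [-0.374, 3.118, -0.001]
ft_force: [-0.5, -0.4, 5.8]
width: 52.0
grasp_force: 6.3
```

```bash
python3 - <<'E'
import fit; from fit import *
fit.RT=111
F=[]
for i in range(4):
    o=ctrl.get_obs(); F.append(o['ft_force']); p=shot('side')
print(o['ee_pos'].round(2),np.mean(F,0).round(2),o['moment'].round(2),o['width'])
run(p,(484.6,-191.5),(516,-185,.23,.06),116)
x0,y0,w,h=330,140,80,60; I=cv2.cvtColor(p['pixels'],cv2.COLOR_RGB2BGR)[y0:y0+h,x0:x0+w]
cv2.imwrite('pics/c6.png',cv2.resize(I,(800,600),interpolation=cv2.INTER_CUBIC))
E
```

```text
[ 455.2  -197.47  186.27] [-0.16  0.26  6.39] [ 0.13 -0.1   0.01] 51.827153356669406
cost 0.249 axle [ 484.5  -191.21] hinge [ 518.22 -185.27] yaw 11.5 phi 0.075 ztop 117.2
axle in ring frame from hinge (want -31.5,0): -34.22 0.92
```

View pics/c6.png

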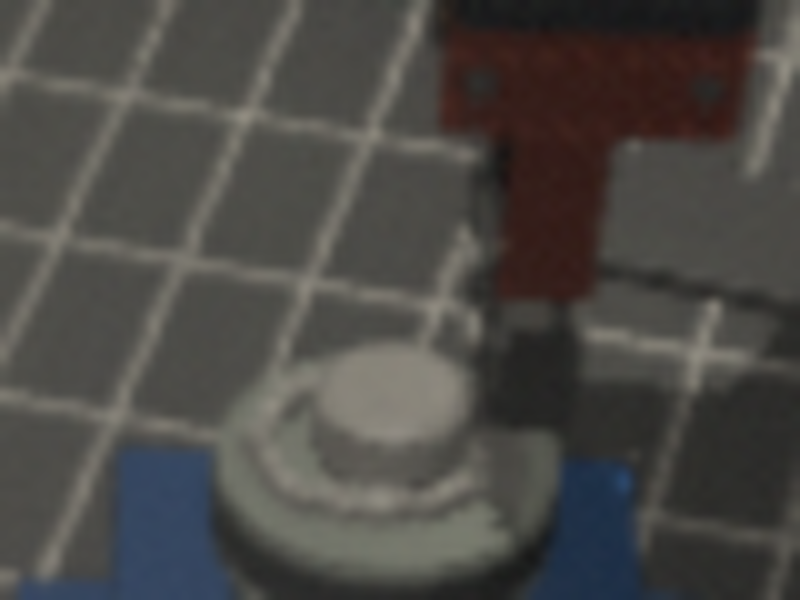

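The ring follows the pliers (φ≈0.07 at 52 mm) with low side forces. Easing further.

play_rows([
  [0, 0, -0.2],
  [0, 0, -0.1],
  [0, 0, -0.1],
  [0, 0, 0],
  [0, 0, 0],
], yaw=[0, 0, 0, 0, 0], gripper=0.39)

```text
t: 16.75
ee_pos: [455.1, -197.4, 185.9]
orientation: [-0.374, 3.118, -0.001]
ft_force: [-0.7, 1.8, 7.3]
width: 53.9
grasp_force: 6.0
```

play_rows([
  [0, 0, -0.2],
  [0, 0, -0.1],
  [0, 0, 0],
  [0, 0, 0],
], yaw=[0, 0, 0, 0], gripper=0.37)

```text
t: 17.08
ee_pos: [455.0, -197.3, 185.5]
orientation: [-0.374, 3.118, -0.0]
ft_force: [-0.5, 1.5, 7.2]
width: 55.2
grasp_force: 5.9
```

```bash
python3 - <<'E'
import fit; from fit import *
fit.RT=111
F=[]
for i in range(4):
    o=ctrl.get_obs(); F.append(o['ft_force']); p=shot('side')
print(o['ee_pos'].round(2),np.mean(F,0).round(2),o['moment'].round(2),o['width'],o['grasp_force'])
run(p,(484.6,-191.5),(516,-185,.23,.06),116)
run(p,(484.6,-191.5),(512,-185,.23,.02),116)
W=cloud(p);m=(np.hypot(W[...,0]-484.6,W[...,1]+191)<42)&(np.hypot(W[...,0]-484.6,W[...,1]+191)>32)&(W[...,2]<125)
print('roller top',np.median(W[m&(W[...,2]>100)][:,2]))
E
```

```text
[ 455.  -197.3  185.5] [0.33 1.24 6.7 ] [0.25 0.05 0.03] 55.565487792763484 5.849402099847794
cost 0.230 axle [ 484.66 -191.45] hinge [ 518.22 -185.36] yaw 10.3 phi 0.064 ztop 117.2
axle in ring frame from hinge (want -31.5,0): -34.11 0.02
cost 0.231 axle [ 484.66 -191.48] hinge [ 518.42 -186.04] yaw 7.5 phi 0.071 ztop 116.9
axle in ring frame from hinge (want -31.5,0): -34.18 -1.01
roller top 112.55250040220506
```

The ring has stopped at φ≈0.065 while the handles are at 55 mm, so it's about 5 mm off-centre towards +x. The pliers pitched between the pads instead of pulling it across. I'll set them upright again, re-spread, lift off the roller and recentre.

play_rows([
  [0.8, 0.2, 0.4],
  [0.8, 0.2, 0.4],
  [0.8, 0.2, 0.4],
  [0.8, 0.2, 0.4],
  [0.8, 0.2, 0.4],
  [0.8, 0.2, 0.2],
  [0.8, 0.2, 0],
  [0, 0, 0],
], yaw=[0, 0, 0, 0, 0, 0, 0, 0])

```text
t: 17.95
ee_pos: [459.9, -195.7, 186.8]
orientation: [0.374, -3.118, -0.001]
ft_force: [-0.7, 0.3, -3.4]
width: 55.7
grasp_force: 4.9
```

```bash
python3 - <<'E'
import fit; from fit import *
fit.RT=112.5
o=ctrl.get_obs(); p=shot('side')
print(o['ee_pos'].round(2),o['ft_force'].round(2),o['moment'].round(2),o['width'],o['grasp_force'])
run(p,(484.6,-191.5),(516,-185,.23,.06),116)
x0,y0,w,h=330,100,100,80; I=cv2.cvtColor(p['pixels'],cv2.COLOR_RGB2BGR)[y0:y0+h,x0:x0+w]
cv2.imwrite('pics/c7.png',cv2.resize(I,(750,600),interpolation=cv2.INTER_CUBIC))
E
```

```text
[ 459.89 -195.65  186.84] [-0.71  0.3  -3.36] [-0.08  0.06  0.01] 55.6776456505633 4.864898398518562
cost 0.220 axle [ 484.58 -191.5 ] hinge [ 518.58 -185.45] yaw 9.5 phi 0.043 ztop 117.7
axle in ring frame from hinge (want -31.5,0): -34.53 -0.35
```

View pics/c7.png

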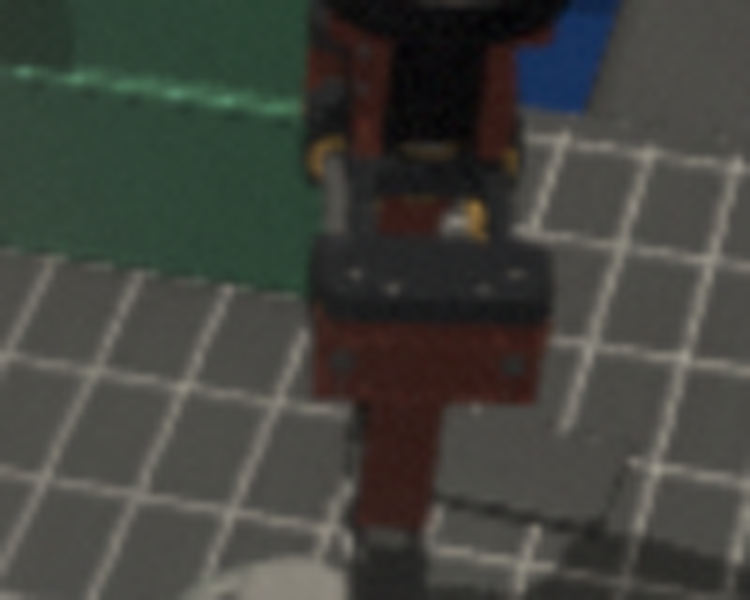

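```bash
python3 - <<'E'
import fit; from fit import *
p=shot('side'); W=cloud(p); r=np.hypot(W[...,0]-484.6,W[...,1]+191.5)
m=(r<42)&(r>31)&(W[...,2]>105)&(W[...,2]<120)&(W[...,1]>-180); print('roller top',np.median(W[m][:,2]),m.sum())
m=(r<18)&(W[...,2]>128)&(W[...,2]<140);print('axle top',np.median(W[m][:,2]))
for rt in(111,112,113,114,115):
    fit.RT=rt; print(rt,end=' '); run(p,(484.6,-191.5),(517,-185,.2,.04),117)
for n in('ring','pliers','pliers_tips','roller'):
    for q in models.landmark_of(p,n)[:1]: print(n,q,atz(p,*q['location'],112))
E
```

```text
roller top 113.61112613050682 119
axle top 135.77088443712728
111 cost 0.290 axle [ 484.6  -191.65] hinge [ 518.93 -185.77] yaw 8.3 phi 0.025 ztop 117.9
axle in ring frame from hinge (want -31.5,0): -34.81 -0.87
112 cost 0.227 axle [ 484.61 -191.66] hinge [ 517.68 -185.96] yaw 8.2 phi 0.052 ztop 118.7
axle in ring frame from hinge (want -31.5,0): -33.54 -0.95
113 cost 0.210 axle [ 484.49 -191.4 ] hinge [ 518.3  -185.97] yaw 8.3 phi 0.030 ztop 118.2
axle in ring frame from hinge (want -31.5,0): -34.24 -0.47
114 cost 0.201 axle [ 484.39 -191.39] hinge [ 517.83 -185.8 ] yaw 9.2 phi 0.037 ztop 118.8
axle in ring frame from hinge (want -31.5,0): -33.91 -0.14
115 cost 0.227 axle [ 484.45 -191.37] hinge [ 518.26 -186.37] yaw 7.7 phi 0.013 ztop 118.8
axle in ring frame from hinge (want -31.5,0): -34.17 -0.44
ring {'location': [364.1, 182.6], 'conf': 0.45} [ 497.28640411 -198.71730842  112.        ]
pliers {'location': [354.9, 378.1], 'conf': 0.68} [387.79453928 337.4246985  112.        ]
pliers_tips {'location': [276.3, 382.0], 'conf': 0.62} [516.86439162 385.8771516  112.        ]
roller {'location': [368.8, 182.5], 'conf': 0.86} [ 485.80858638 -202.59952922  112.        ]
```

The ring now grips the full diameter just above the groove, with the roller only ~2 mm down, so it closed slightly high. I'll re-spread to 48 mm, then press deeper before closing.

play_rows([
  [0, 0, 0.3],
  [0, 0, 0.3],
  [0, 0, 0.3],
  [0, 0, 0.3],
  [0, 0, 0],
  [0, 0, 0],
], yaw=[0, 0, 0, 0, 0, 0], gripper=0.48)

```text
t: 18.75
ee_pos: [460.7, -196.0, 189.2]
orientation: [-0.374, 3.118, -0.001]
ft_force: [-0.1, -1.3, 4.0]
width: 46.1
grasp_force: 20.3
```

```bash
cat > st.py <<'E'
import fit; from fit import *
import sys
F=[]
for i in range(3): o=ctrl.get_obs(); F.append(o['ft_force']); p=shot('side')
print(o['t'],o['ee_pos'].round(2),np.mean(F,0).round(2),o['moment'].round(2),o['width'].round(1),o['grasp_force'].round(1))
W=cloud(p); r=np.hypot(W[...,0]-484.6,W[...,1]+191.5)
m=(r<42)&(r>31)&(W[...,2]>105)&(W[...,2]<120)&(W[...,1]>-180); rt=np.median(W[m][:,2])-.6; print('roller top',rt)
fit.RT=rt+.6
for s in (.03,.1): run(p,(484.6,-191.5),(516,-185,.22,s),rt+5)
E
python3 st.py
```

```text
Traceback (most recent call last):
  File "st.py", line 5, in <module>
    print(o['t'],o['ee_pos'].round(2),np.mean(F,0).round(2),o['moment'].round(2),o['width'].round(1),o['grasp_force'].round(1))
                                                                                 ^^^^^^^^^^^^^^^^
AttributeError: 'float' object has no attribute 'round'
```

```bash
sed -i "s/o\['width'\].round(1),o\['grasp_force'\].round(1)/round(o['width'],1),round(o['grasp_force'],1)/" st.py; python3 st.py
```

```text
19.0 [ 460.51 -196.02  188.83] [-0.56 -1.11  4.11] [-0.18  0.03 -0.01] 46.5 20.3
roller top 113.3475775825265
cost 0.227 axle [ 484.18 -191.08] hinge [ 519.11 -186.25] yaw 9.1 phi 0.047 ztop 118.9
axle in ring frame from hinge (want -31.5,0): -35.26 0.75
cost 0.227 axle [ 484.16 -191.1 ] hinge [ 517.58 -185.96] yaw 11.2 phi 0.099 ztop 119.0
axle in ring frame from hinge (want -31.5,0): -33.79 1.46
```

play_rows([
  [-0.3, 0, -0.5],
  [-0.3, 0, -0.5],
  [0, 0, -0.5],
  [0, 0, -0.4],
  [0, 0, 0],
  [0, 0, 0],
], yaw=[0, 0, 0, 0, 0, 0])

```text
t: 19.55
ee_pos: [460.1, -196.1, 187.1]
orientation: [-0.374, 3.118, -0.001]
ft_force: [0.4, -0.5, 6.9]
width: 46.3
grasp_force: 20.5
```

```bash
python3 st.py
```

```text
19.65 [ 460.15 -196.07  187.1 ] [ 0.49 -0.78  7.09] [-0.21 -0.   -0.03] 45.9 20.5
roller top 112.11604177490076
cost 0.226 axle [ 484.49 -191.19] hinge [ 519.23 -185.32] yaw 10.9 phi 0.052 ztop 117.0
axle in ring frame from hinge (want -31.5,0): -35.22 0.81
cost 0.223 axle [ 484.51 -191.21] hinge [ 518.1 -185.3] yaw 12.1 phi 0.113 ztop 116.9
axle in ring frame from hinge (want -31.5,0): -34.08 1.27
```

```bash
python3 - <<'E'
from h import *
p=shot('side')
A=np.array([484.6,-191.4]); 
f=lambda X:tuple(np.round([(proj(p,X)[0]+.5-330)*10,(proj(p,X)[1]+.5-140)*10]))
a=np.radians(13); ex=np.array([np.cos(a),np.sin(a)]); ey=np.array([-ex[1],ex[0]])
print('axle top L/R',f([*(A+[20,0]),134]),f([*(A-[20,0]),134]))
th=np.radians(np.arange(0,360,5))
print('roller left',min(f([A[0]+44*np.cos(t),A[1]+44*np.sin(t),112])[0] for t in th),'right',max(f([A[0]+44*np.cos(t),A[1]+44*np.sin(t),112])[0] for t in th))
for c in(28,30,32,34):
    H=A+ex*c; phi=.065; C=H-28*ex
    print(c,'outer left',min(f([*(C+29*np.array([np.cos(t),np.sin(t)])),116]) for t in th),'inner left',min(f([*(C+18*np.array([np.cos(t),np.sin(t)])),116]) for t in th),
     'front outer',max((f([*(C+29*np.array([np.cos(t),np.sin(t)])+1.8*ey),116]) for t in th),key=lambda q:q[1]))
# colour profile in saved c6 row bands
I=cv2.cvtColor(cv2.imread('pics/c6.png'),cv2.COLOR_BGR2GRAY)
for row in(420,440,460): print(row,I[row,200:420:8])
for col in(360,390,420): print(col,I[400:600:8,col])
E
```

```text
axle top L/R (np.float64(317.0), np.float64(375.0)) (np.float64(472.0), np.float64(403.0))
roller left 216.0 right 561.0
28 outer left (np.float64(275.0), np.float64(437.0)) inner left (np.float64(318.0), np.float64(440.0)) front outer (np.float64(383.0), np.float64(522.0))
30 outer left (np.float64(267.0), np.float64(442.0)) inner left (np.float64(310.0), np.float64(443.0)) front outer (np.float64(375.0), np.float64(522.0))
32 outer left (np.float64(259.0), np.float64(442.0)) inner left (np.float64(303.0), np.float64(435.0)) front outer (np.float64(377.0), np.float64(522.0))
34 outer left (np.float64(252.0), np.float64(436.0)) inner left (np.float64(295.0), np.float64(439.0)) front outer (np.float64(359.0), np.float64(521.0))
420 [ 82  81  84  95 108 116 120 124 125 119 104  95  99 108  97  96 107 120
 128 132 133 133 134 133 134 134 134 133]
440 [ 99 104 107 113 111 104 103 111 116 113 113 115 114 110  91  85  87  87
  88  97 108 113 114 122 126 124 116 108]
460 [ 69  73  87 108 112 109 101 100 116 127 124 117 116 116 112  93  81  87
  88  88  89  90  90  90  89  88  86  84]
360 [133 132 132 132 126 108  92  89  91  91  98 113 124 119  99  98 110 115
 116 116 107  94  80  60  47]
390 [131 131 132 135 139 126 104  92  89  88  95 114 129 126 104  98 107 116
 118 118 114 102  84  65  48]
420 [134 133 132 129 127 107  88  85  84  84  74  85 112 108  93  99 113 117
 117 118 115 102  82  63  46]
```

The image and the fits agree: the hinge is ~34 mm from the axle's axis, so the ring sits ~4 mm too far in +x. I'll lift off the roller and shift it there.

play_rows([
  [0, 0, 1.5],
  [0, 0, 1.5],
  [0, 0, 1.5],
  [0, 0, 1.5],
  [0, 0, 1.5],
  [0, 0, 0],
  [0, 0, 0],
], yaw=[0, 0, 0, 0, 0, 0, 0])

```text
t: 20.33
ee_pos: [459.2, -195.6, 193.7]
orientation: [0.374, -3.118, -0.001]
ft_force: [-0.6, 0.7, -2.0]
width: 45.9
grasp_force: 19.0
```

```bash
python3 st.py
```

```text
20.4333 [ 459.28 -195.66  193.82] [-0.5  -0.24 -2.  ] [ 0.07 -0.01  0.02] 46.2 19.0
roller top 115.50058028885294
cost 0.260 axle [ 484.74 -191.37] hinge [ 517.63 -185.2 ] yaw 8.4 phi 0.050 ztop 122.6
axle in ring frame from hinge (want -31.5,0): -33.44 -1.32
cost 0.256 axle [ 484.75 -191.5 ] hinge [ 516.27 -185.52] yaw 11.1 phi 0.107 ztop 122.3
axle in ring frame from hinge (want -31.5,0): -32.09 0.23
```

play_rows([
  [-0.5, -0.1, 0],
  [-0.5, -0.1, 0],
  [-0.5, -0.1, 0],
  [0, 0, 0],
  [0, 0, 0],
], yaw=[0, 0, 0, 0, 0])

```text
t: 20.9
ee_pos: [458.0, -196.1, 194.2]
orientation: [0.374, -3.119, -0.0]
ft_force: [1.1, -0.2, -1.4]
width: 46.2
grasp_force: 19.0
```

play_rows([
  [-0.3, -0.1, 0],
  [-0.3, -0.1, 0],
  [-0.3, -0.1, 0],
  [-0.3, 0, 0],
  [0, 0, 0],
  [0, 0, 0],
], yaw=[0, 0, 0, 0, 0, 0], gripper=0.455)

```text
t: 21.4
ee_pos: [456.9, -196.5, 194.2]
orientation: [0.374, -3.119, 0.0]
ft_force: [0.6, 0.6, -2.2]
width: 48.1
grasp_force: 16.9
```

```bash
python3 st.py
```

```text
21.5 [ 456.96 -196.49  194.2 ] [-0.22  0.39 -2.46] [ 0.06 -0.01 -0.02] 48.1 16.9
roller top 115.22207685641476
cost 0.250 axle [ 484.37 -191.32] hinge [ 513.84 -185.78] yaw 12.6 phi 0.095 ztop 121.5
axle in ring frame from hinge (want -31.5,0): -29.97 1.0
cost 0.246 axle [ 484.35 -191.27] hinge [ 512.74 -186.45] yaw 12.7 phi 0.119 ztop 122.0
axle in ring frame from hinge (want -31.5,0): -28.76 1.53
```

play_rows([
  [0, 0.5, 0],
  [0, 0.4, 0],
  [0, 0, -0.8],
  [0, 0, -0.8],
  [0, 0, -0.8],
  [0, 0, -0.8],
  [0, 0, 0],
  [0, 0, 0],
], yaw=[0, 0, 0, 0, 0, 0, 0, 0])

```text
t: 22.22
ee_pos: [456.9, -195.6, 191.0]
orientation: [0.374, -3.119, -0.0]
ft_force: [-0.0, -0.7, -2.3]
width: 48.3
grasp_force: 16.9
```

play_rows([
  [0, 0, -0.7],
  [0, 0, -0.7],
  [0, 0, -0.6],
  [0, 0, 0],
  [0, 0, 0],
], yaw=[0, 0, 0, 0, 0])

```text
t: 22.63
ee_pos: [457.1, -195.6, 189.2]
orientation: [-0.374, 3.119, -0.0]
ft_force: [-0.1, 0.7, 3.0]
width: 48.4
grasp_force: 17.3
```

```bash
python3 st.py
```

```text
22.7333 [ 457.06 -195.6   189.16] [-0.1   0.65  3.19] [0.11 0.14 0.01] 48.4 17.3
roller top 114.36284389510652
cost 0.236 axle [ 484.26 -191.32] hinge [ 514.55 -184.31] yaw 14.0 phi 0.087 ztop 119.0
axle in ring frame from hinge (want -31.5,0): -31.08 0.51
cost 0.236 axle [ 484.26 -191.32] hinge [ 514.4  -184.85] yaw 13.1 phi 0.101 ztop 119.1
axle in ring frame from hinge (want -31.5,0): -30.83 0.52
```

play_rows([
  [-0.2, 0, -0.6],
  [-0.2, 0, -0.6],
  [-0.2, 0, -0.6],
  [0, 0, -0.6],
  [0, 0, -0.5],
  [0, 0, 0],
  [0, 0, 0],
], yaw=[0, 0, 0, 0, 0, 0, 0])

```text
t: 23.37
ee_pos: [456.8, -195.7, 186.5]
orientation: [-0.374, 3.118, -0.001]
ft_force: [-0.1, 1.5, 7.4]
width: 48.3
grasp_force: 17.7
```

```bash
python3 st.py
```

```text
23.4667 [ 456.79 -195.68  186.54] [-0.11  1.18  7.32] [ 0.24  0.12 -0.01] 48.3 17.7
roller top 111.44060420631749
cost 0.214 axle [ 484.31 -190.89] hinge [ 514.68 -185.34] yaw 11.8 phi 0.060 ztop 116.2
axle in ring frame from hinge (want -31.5,0): -30.86 0.77
cost 0.209 axle [ 484.32 -190.91] hinge [ 514.1  -185.44] yaw 12.2 phi 0.138 ztop 116.7
axle in ring frame from hinge (want -31.5,0): -30.26 0.93
```

Level with the groove (9.3 N, ~4 mm down) and centred within ~1 mm. Easing the handles.

play_rows([
  [-0.3, 0, -0.1],
  [-0.3, 0, -0.1],
  [-0.2, 0, -0.1],
  [0, 0, 0],
], yaw=[0, 0, 0, 0], gripper=0.43)

```text
t: 23.85
ee_pos: [456.7, -196.0, 186.5]
orientation: [-0.373, 3.117, -0.002]
ft_force: [1.3, -0.4, 7.4]
width: 50.2
grasp_force: 12.1
```

play_rows([
  [-0.3, 0, -0.1],
  [-0.3, 0, -0.1],
  [-0.2, 0, -0.1],
  [0, 0, 0],
], yaw=[0, 0, 0, 0], gripper=0.405)

```text
t: 24.18
ee_pos: [455.5, -196.0, 186.0]
orientation: [-0.374, 3.118, -0.002]
ft_force: [-0.1, -0.9, 6.7]
width: 52.3
grasp_force: 6.3
```

play_rows([
  [-0.3, 0, -0.1],
  [-0.3, 0, -0.1],
  [-0.2, 0, -0.1],
  [0, 0, 0],
], yaw=[0, 0, 0, 0], gripper=0.38)

```text
t: 24.52
ee_pos: [454.6, -195.9, 185.7]
orientation: [-0.374, 3.118, -0.002]
ft_force: [0.1, 0.2, 5.9]
width: 54.7
grasp_force: 6.0
```

```bash
python3 st.py
```

```text
24.6167 [ 454.65 -195.91  185.69] [ 0.5  -0.08  6.47] [ 0.1  -0.07 -0.03] 54.6 6.1
roller top 112.06364361239648
cost 0.223 axle [ 484.21 -191.19] hinge [ 515.73 -184.75] yaw 10.9 phi 0.025 ztop 117.1
axle in ring frame from hinge (want -31.5,0): -32.17 -0.38
cost 0.222 axle [ 484.27 -191.24] hinge [ 515.72 -186.06] yaw 12.4 phi 0.095 ztop 116.8
axle in ring frame from hinge (want -31.5,0): -31.83 1.7
```

The ring stopped at full-diameter grip again (grip force fell at 51-52 mm), with the roller ~3.3 mm down, so it's a touch high. I'll press it down gently from here so it snaps in.

play_rows([
  [0, 0, -0.4],
  [0, 0, -0.4],
  [0, 0, -0.4],
  [0, 0, 0],
  [0, 0, 0],
], yaw=[0, 0, 0, 0, 0])

```text
t: 25.08
ee_pos: [454.8, -196.0, 184.7]
orientation: [-0.374, 3.117, -0.002]
ft_force: [0.7, -0.7, 7.2]
width: 54.6
grasp_force: 6.2
```

```bash
python3 st.py
```

```text
25.1833 [ 454.8  -195.93  184.67] [0.59 0.49 7.3 ] [ 0.16  0.01 -0.04] 54.9 6.2
roller top 110.92592487047685
cost 0.209 axle [ 484.52 -191.16] hinge [ 514.79 -185.01] yaw 12.5 phi 0.047 ztop 116.3
axle in ring frame from hinge (want -31.5,0): -30.89 0.56
cost 0.208 axle [ 484.51 -191.17] hinge [ 514.67 -185.63] yaw 12.1 phi 0.079 ztop 116.0
axle in ring frame from hinge (want -31.5,0): -30.66 0.92
```

```bash
cat > prof.py <<'E'
from h import *
from scipy.optimize import minimize
P=[shot('side') for _ in range(6)]; p=P[0]; o=ctrl.get_obs()
print(o['ee_pos'].round(1),o['ft_force'].round(1),round(o['width'],1),round(o['grasp_force'],1))
Z=np.median([q['range_z'] for q in P],0); p=dict(p,range_z=Z); W=cloud(p)
v,u=np.mgrid[130:205,322:408].reshape(2,-1); M=W[v,u]; ok=np.isfinite(M[:,2])&(M[:,2]<140)&~((u>374)&(v<174)); u,v,M=u[ok],v[ok],M[ok]
c=p['T'][:3,3]; zm=np.where(M[:,2]>88,M[:,2]-.5,84.)
off=(np.array([[-.25,-.25],[.25,.25],[-.25,.25],[.25,-.25]]))
D=[np.stack([(u+a-p['cx'])/p['fx'],-(v+b-p['cy'])/p['fy'],-np.ones(len(u))],-1)@p['T'][:3,:3].T for a,b in off]
zs=np.arange(137,84,-.5)
def ren(q,phi,yaw):
    ax,ay,hx,hy,zr,rt=q; out=0
    for d in D:
        s=(zs[None]-c[2])/d[:,2:]; X=c[0]+s*d[:,:1];Y=c[1]+s*d[:,1:2]; r=np.hypot(X-ax,Y-ay)
        sol=((zs<135)&(r<20-np.clip(2-135+zs,0,2)))|((zs<rt)&(zs>rt-26)&(r<44))
        k=(zs<zr)&(zs>zr-5); C,S=np.cos(yaw),np.sin(yaw)
        lx=(X[:,k]-hx)*C+(Y[:,k]-hy)*S; ly=-(X[:,k]-hx)*S+(Y[:,k]-hy)*C
        for sg in(1,-1):
            yy=sg*ly; a=lx*np.cos(phi)-yy*np.sin(phi); b=lx*np.sin(phi)+yy*np.cos(phi); rr=np.hypot(a+28,b); sol[:,k]|=(rr>18)&(rr<29)&(b>-1)
        out=out+np.where(sol.any(1),zs[sol.argmax(1)],84.)
    return out/4
for phi in(0,.03,.06,.09):
    best=None
    for h in (28,31):
        yaw=np.radians(13); x0=np.array([484.5,-191.3,484.5+h*.974,-191.3+h*.225,116.3,111.])
        f=lambda q:np.minimum(np.abs(ren(q,phi,yaw)-zm),5).mean()
        r=minimize(f,x0,method='Nelder-Mead',options=dict(initial_simplex=[x0]+[x0+np.eye(6)[i]*1.5 for i in range(6)],maxfev=220,xatol=.05,fatol=1e-4))
        if best is None or r.fun<best.fun: best=r
    q=best.x; d=q[:2]-q[2:4]; print(phi,round(best.fun,4),q.round(2),'c',round(d[0]*.974+d[1]*.225,2),round(-d[0]*.225+d[1]*.974,2))
E
python3 prof.py
```

```text
[ 454.8 -195.9  184.7] [-0.1  1.   7.3] 54.5 6.2
0 0.2178 [ 484.56 -192.02  515.6  -183.85  115.96  111.19] c -32.07 -0.98
0.03 0.2188 [ 484.71 -191.93  515.13 -183.86  116.4   111.44] c -31.44 -1.02
0.06 0.219 [ 484.58 -192.01  514.36 -185.72  115.8   111.31] c -30.42 0.57
0.09 0.2192 [ 484.59 -192.1   513.92 -185.19  115.75  111.13] c -30.13 -0.13
```

```bash
cat > bins.py <<'E'
from h import *
P=[shot('side') for _ in range(6)]; p=dict(P[0],range_z=np.median([q['range_z'] for q in P],0)); W=cloud(p)
A=np.array([484.5,-191.5]); a=np.radians(13); d=W[...,:2]-A
lx=d[...,0]*np.cos(a)+d[...,1]*np.sin(a); ly=-d[...,0]*np.sin(a)+d[...,1]*np.cos(a)
r=np.hypot(lx,ly); th=np.degrees(np.arctan2(ly,lx)); z=W[...,2]
for r0,r1 in((20.5,23),(23,25.5),(25.5,28),(28,31),(31,34),(34,37),(38,42)):
    print(r0,r1,[(int(t),round(float(np.nanmedian(z[k])),1),int(k.sum())) for t in range(-60,180,30) for k in [(r>r0)&(r<r1)&(th>t-15)&(th<t+15)&(z>100)&(z<124)] if k.sum()>2])
E
python3 bins.py
```

```text
20.5 23 [(0, 111.3, 3), (30, 112.3, 3), (90, 116.6, 3)]
23 25.5 [(0, 111.3, 3), (60, 116.8, 3), (90, 116.7, 4)]
25.5 28 [(-30, 115.9, 5), (0, 116.4, 3), (30, 116.2, 3), (60, 116.3, 4), (90, 115.7, 4), (120, 116.6, 6), (150, 122.5, 3)]
28 31 [(-30, 116.2, 5), (0, 116.7, 4), (30, 116.4, 4), (60, 114.4, 10), (90, 113.3, 15), (120, 115.6, 9), (150, 115.6, 8)]
31 34 [(0, 115.3, 4), (30, 113.3, 9), (60, 111.7, 11), (120, 111.4, 6), (150, 117.9, 6)]
34 37 [(-30, 112.0, 5), (0, 111.9, 7), (30, 111.1, 6), (60, 111.2, 5), (90, 111.8, 8), (120, 111.8, 5), (150, 116.0, 8)]
38 42 [(-60, 111.7, 7), (-30, 111.7, 10), (0, 111.0, 8), (30, 111.1, 7), (60, 111.7, 11), (90, 111.5, 12), (120, 111.2, 8), (150, 111.8, 16)]
```

The ring is flat and level with the groove, but it's still ~4 mm towards +x of centre (hinge-side gap), so it's wedged. I'll set the pliers upright, spread, lift off, and centre it further in -x before pressing again.

play_rows([
  [0.8, 0.2, 0.2],
  [0.8, 0.2, 0.2],
  [0.8, 0.2, 0.3],
  [0.8, 0.2, 0.3],
  [0.8, 0.2, 0.3],
  [0, 0, 0],
], yaw=[0, 0, 0, 0, 0, 0])

```text
t: 26.33
ee_pos: [458.6, -194.9, 185.8]
orientation: [-0.374, 3.118, -0.002]
ft_force: [0.1, -0.3, 5.9]
width: 54.8
grasp_force: 6.3
```

play_rows([
  [0, 0, 0.3],
  [0, 0, 0.3],
  [0, 0, 0.3],
  [0, 0, 0.3],
  [0, 0, 0],
  [0, 0, 0],
], yaw=[0, 0, 0, 0, 0, 0], gripper=0.48)

```text
t: 26.83
ee_pos: [458.5, -195.0, 187.0]
orientation: [-0.374, 3.118, -0.002]
ft_force: [-0.5, -0.3, 7.1]
width: 46.0
grasp_force: 23.5
```

play_rows([
  [0, 0, 1.5],
  [0, 0, 1.5],
  [0, 0, 1.5],
  [0, 0, 1.5],
  [0, 0, 0.5],
  [0, 0, 0],
  [0, 0, 0],
], yaw=[0, 0, 0, 0, 0, 0, 0])

```text
t: 27.42
ee_pos: [457.5, -194.3, 192.6]
orientation: [0.374, -3.118, -0.001]
ft_force: [-0.1, -0.0, -1.7]
width: 46.0
grasp_force: 19.0
```

```bash
python3 st.py
```

```text
27.5167 [ 457.63 -194.39  192.63] [-0.2  -0.41 -1.89] [0.07 0.01 0.02] 46.4 19.0
roller top 115.67242502994091
cost 0.254 axle [ 484.7  -191.18] hinge [ 514.62 -183.82] yaw 9.3 phi 0.021 ztop 121.3
axle in ring frame from hinge (want -31.5,0): -30.72 -2.41
cost 0.247 axle [ 484.74 -191.52] hinge [ 513.13 -185.18] yaw 11.7 phi 0.127 ztop 121.0
axle in ring frame from hinge (want -31.5,0): -29.08 -0.47
```

play_rows([
  [-0.4, -0.1, 0],
  [-0.4, -0.1, 0],
  [-0.4, -0.1, 0],
  [-0.4, -0.1, 0],
  [-0.4, -0.1, 0],
  [0, 0, 0],
  [0, 0, 0],
], yaw=[0, 0, 0, 0, 0, 0, 0], gripper=0.45)

```text
t: 28.15
ee_pos: [456.1, -195.1, 193.1]
orientation: [-0.374, 3.119, -0.0]
ft_force: [1.1, -0.7, -2.9]
width: 48.6
grasp_force: 16.1
```

```bash
python3 st.py; python3 bins.py
```

```text
28.25 [ 456.05 -195.15  193.06] [ 1.13 -1.01 -1.98] [-0.27 -0.2  -0.04] 48.9 16.1
roller top 115.5052356075382
cost 0.238 axle [ 484.35 -191.7 ] hinge [ 512.76 -185.48] yaw 10.9 phi 0.098 ztop 121.6
axle in ring frame from hinge (want -31.5,0): -29.08 -0.71
cost 0.238 axle [ 484.48 -191.6 ] hinge [ 512.25 -184.68] yaw 14.0 phi 0.097 ztop 121.6
axle in ring frame from hinge (want -31.5,0): -28.62 -0.01
20.5 23 [(120, 123.1, 4)]
23 25.5 [(-30, 120.7, 4), (0, 121.9, 3), (60, 121.9, 3), (90, 122.0, 4)]
25.5 28 [(-30, 121.2, 3), (0, 121.6, 3), (30, 121.6, 4), (60, 122.0, 3), (90, 121.4, 4), (120, 122.1, 5)]
28 31 [(-30, 121.6, 4), (0, 121.2, 3), (30, 120.9, 7), (60, 119.9, 9), (90, 119.9, 12), (120, 122.0, 6), (150, 123.0, 3)]
31 34 [(0, 118.6, 4), (30, 118.4, 8), (60, 117.0, 10), (90, 116.1, 7), (120, 118.2, 13), (150, 120.3, 3)]
34 37 [(-30, 116.9, 5), (0, 116.5, 7), (30, 116.4, 6), (60, 115.9, 7), (90, 115.6, 8), (120, 116.9, 7), (150, 117.1, 4)]
38 42 [(-60, 116.0, 7), (-30, 115.9, 9), (0, 116.5, 8), (30, 116.1, 9), (60, 116.1, 8), (90, 116.4, 9), (120, 116.2, 10), (150, 116.4, 7)]
```

play_rows([
  [0, 0, -0.7],
  [0, 0, -0.7],
  [-0.1, 0, -0.7],
  [-0.1, 0, -0.7],
  [-0.2, 0, -0.7],
  [-0.2, 0, -0.7],
  [0, 0, 0],
  [0, 0, 0],
], yaw=[0, 0, 0, 0, 0, 0, 0, 0])

```text
t: 29.27
ee_pos: [455.6, -195.1, 189.1]
orientation: [-0.374, 3.119, -0.0]
ft_force: [0.9, 0.4, 3.9]
width: 48.7
grasp_force: 16.9
```

```bash
python3 st.py
```

```text
29.3667 [ 455.54 -195.11  189.01] [0.83 0.03 3.27] [-0.12 -0.23  0.  ] 48.6 16.9
roller top 113.80806793377931
cost 0.228 axle [ 484.55 -191.3 ] hinge [ 512.88 -185.08] yaw 12.1 phi 0.073 ztop 119.8
axle in ring frame from hinge (want -31.5,0): -29.01 -0.16
cost 0.226 axle [ 484.68 -191.32] hinge [ 512.35 -186.29] yaw 11.5 phi 0.100 ztop 119.9
axle in ring frame from hinge (want -31.5,0): -28.12 0.59
```

play_rows([
  [-0.1, 0, -0.6],
  [-0.1, 0, -0.6],
  [-0.1, 0, -0.6],
  [-0.1, 0, -0.6],
  [0, 0, -0.5],
  [0, 0, 0],
  [0, 0, 0],
], yaw=[0, 0, 0, 0, 0, 0, 0])

```text
t: 30.0
ee_pos: [455.4, -195.2, 186.3]
orientation: [-0.374, 3.118, -0.001]
ft_force: [0.8, -0.6, 7.3]
width: 48.5
grasp_force: 17.3
```

```bash
python3 st.py; python3 bins.py | sed -n '1,5p'
```

```text
30.1 [ 455.38 -195.17  186.3 ] [ 1.05 -0.17  6.58] [ 0.03 -0.25 -0.01] 49.0 17.3
roller top 111.70326153905651
cost 0.223 axle [ 484.21 -191.33] hinge [ 512.84 -186.86] yaw 9.9 phi 0.090 ztop 117.3
axle in ring frame from hinge (want -31.5,0): -28.97 0.54
cost 0.220 axle [ 484.4  -191.39] hinge [ 512.21 -186.06] yaw 12.7 phi 0.125 ztop 117.0
axle in ring frame from hinge (want -31.5,0): -28.3 0.93
20.5 23 [(0, 111.9, 3), (90, 117.0, 5), (120, 120.2, 5)]
23 25.5 [(-30, 116.0, 3), (0, 117.2, 3)]
25.5 28 [(-30, 117.6, 3), (0, 117.9, 4), (60, 118.1, 4), (90, 117.7, 5), (120, 117.1, 3)]
28 31 [(-30, 117.5, 4), (0, 117.5, 3), (30, 117.2, 8), (60, 116.5, 9), (90, 114.5, 14), (120, 116.4, 9), (150, 120.1, 4)]
31 34 [(0, 114.4, 4), (30, 112.6, 8), (60, 113.6, 11), (90, 112.6, 4), (120, 114.9, 9), (150, 116.0, 4)]
```

play_rows([
  [0, 0, -0.4],
  [0, 0, -0.4],
  [0, 0, -0.1],
  [0, 0, -0.1],
  [0, 0, 0],
], yaw=[0, 0, 0, 0, 0], gripper=0.435)

```text
t: 30.87
ee_pos: [455.5, -195.1, 185.4]
orientation: [-0.373, 3.118, -0.001]
ft_force: [1.3, 0.2, 7.0]
width: 50.0
grasp_force: 14.7
```

play_rows([
  [-0.2, 0, -0.15],
  [-0.2, 0, -0.15],
  [-0.1, 0, -0.15],
  [0, 0, 0],
], yaw=[0, 0, 0, 0], gripper=0.415)

```text
t: 31.2
ee_pos: [454.6, -195.1, 184.8]
orientation: [-0.374, 3.119, -0.0]
ft_force: [-0.2, 0.5, 7.4]
width: 51.6
grasp_force: 6.5
```

play_rows([
  [-0.2, 0, -0.15],
  [-0.2, 0, -0.15],
  [-0.1, 0, -0.15],
  [0, 0, 0],
], yaw=[0, 0, 0, 0], gripper=0.395)

```text
t: 31.53
ee_pos: [454.1, -195.1, 184.4]
orientation: [-0.374, 3.119, -0.0]
ft_force: [-0.1, 0.3, 8.5]
width: 53.3
grasp_force: 6.3
```

```bash
python3 st.py; python3 bins.py | sed -n '1,5p'
```

```text
31.6333 [ 454.14 -195.09  184.43] [0.19 0.58 8.43] [ 0.09 -0.07 -0.01] 53.2 6.3
roller top 111.03795710050466
cost 0.210 axle [ 484.42 -191.03] hinge [ 512.73 -185.24] yaw 10.8 phi 0.061 ztop 116.1
axle in ring frame from hinge (want -31.5,0): -28.89 -0.41
cost 0.211 axle [ 484.33 -190.98] hinge [ 512.68 -184.62] yaw 13.4 phi 0.084 ztop 116.2
axle in ring frame from hinge (want -31.5,0): -29.05 0.4
20.5 23 [(0, 110.6, 3), (90, 116.7, 5), (120, 116.9, 3)]
23 25.5 [(0, 116.2, 4), (90, 115.9, 4)]
25.5 28 [(-30, 116.5, 3), (0, 117.0, 4), (30, 116.8, 3), (120, 116.3, 5), (150, 115.9, 4)]
28 31 [(0, 116.0, 4), (30, 116.3, 10), (60, 115.9, 12), (90, 113.6, 14), (120, 115.7, 10)]
31 34 [(-30, 111.0, 3), (0, 114.9, 4), (30, 111.8, 6), (60, 111.5, 12), (90, 112.0, 4), (120, 112.1, 8), (150, 117.5, 7)]
```

The height is right (roller ~4.3 mm down), but the ring probably still wedges ~1 mm off-centre. I'll pull slightly to -x with a small yaw wiggle so its spring can seat it.

play_rows([
  [-0.6, -0.1, 0.1],
  [-0.6, -0.1, 0.1],
  [-0.6, -0.1, 0.1],
  [0, 0, 0],
  [0, 0, 0],
  [0, 0, 0],
  [0, 0, 0],
  [0, 0, 0],
], yaw=[0, 0, 0, 1.5, -1.5, -1.5, 1.5, 0])

```text
t: 32.65
ee_pos: [452.2, -195.4, 184.6]
orientation: [-0.375, 3.119, -0.0]
ft_force: [-0.5, 0.9, 7.2]
width: 53.6
grasp_force: 7.2
```

```bash
python3 st.py; python3 bins.py | sed -n '1,5p'
```

```text
32.75 [ 452.23 -195.4   184.64] [-0.14  0.42  7.49] [ 0.06 -0.04 -0.01] 53.3 7.2
roller top 111.48154506668479
cost 0.224 axle [ 484.34 -191.  ] hinge [ 512.49 -186.18] yaw 10.7 phi 0.075 ztop 116.6
axle in ring frame from hinge (want -31.5,0): -28.56 0.47
cost 0.222 axle [ 484.31 -190.84] hinge [ 511.94 -184.88] yaw 14.7 phi 0.111 ztop 116.7
axle in ring frame from hinge (want -31.5,0): -28.24 1.24
20.5 23 [(0, 111.5, 3), (60, 119.8, 4), (120, 116.6, 3)]
23 25.5 [(0, 117.9, 3), (60, 116.0, 3), (90, 116.6, 3)]
25.5 28 [(-30, 116.4, 3), (0, 117.3, 4), (30, 117.5, 3), (60, 116.6, 3), (90, 117.0, 3), (120, 117.1, 3)]
28 31 [(-30, 117.1, 3), (0, 117.1, 5), (30, 116.4, 8), (60, 113.3, 11), (90, 114.1, 16), (120, 116.0, 9), (150, 116.9, 4)]
31 34 [(0, 114.8, 4), (30, 112.0, 8), (60, 113.8, 6), (90, 111.6, 5), (120, 112.2, 11), (150, 117.3, 7)]
```

Grip force rose to 7.2 N at the same width, so the ring is loading the pins again, i.e. it has dropped in. Easing further.

play_rows([
  [0, 0, -0.15],
  [0, 0, -0.15],
  [0, 0, -0.1],
  [0, 0, 0],
], yaw=[0, 0, 0, 0], gripper=0.375)

```text
t: 33.43
ee_pos: [452.2, -195.4, 184.2]
orientation: [-0.374, 3.119, -0.0]
ft_force: [1.1, 0.7, 8.3]
width: 55.2
grasp_force: 6.1
```

play_rows([
  [0, 0, -0.15],
  [0, 0, -0.15],
  [0, 0, 0],
  [0, 0, 0],
  [0, 0, 0],
  [0, 0, 0],
  [0, 0, 0],
], yaw=[0, 0, 0, 1.5, -1.5, -1.5, 1.5], gripper=0.358)

```text
t: 34.02
ee_pos: [452.2, -195.3, 183.9]
orientation: [-0.371, 3.119, -0.0]
ft_force: [0.3, 0.0, 8.4]
width: 56.4
grasp_force: 7.0
```

```bash
python3 st.py; python3 bins.py | sed -n '1,5p'
```

```text
34.1167 [ 452.25 -195.41  183.97] [ 0.25 -0.18  8.  ] [-0.04  0.02 -0.04] 56.5 7.0
roller top 111.10108140775307
cost 0.224 axle [ 484.35 -191.19] hinge [ 513.08 -185.43] yaw 12.1 phi 0.035 ztop 116.2
axle in ring frame from hinge (want -31.5,0): -29.3 0.37
cost 0.223 axle [ 484.31 -191.41] hinge [ 513.05 -185.83] yaw 14.0 phi 0.107 ztop 116.2
axle in ring frame from hinge (want -31.5,0): -29.24 1.52
20.5 23 [(0, 111.8, 3), (60, 116.4, 3), (90, 117.0, 5), (120, 117.1, 3)]
23 25.5 [(-30, 116.6, 4), (0, 116.9, 4), (90, 116.5, 6)]
25.5 28 [(0, 117.3, 4), (30, 116.3, 4), (60, 115.7, 5), (120, 116.4, 3)]
28 31 [(-30, 116.6, 3), (0, 117.0, 5), (30, 115.8, 6), (60, 114.7, 12), (90, 113.8, 14), (120, 114.5, 9), (150, 117.0, 6)]
31 34 [(0, 114.1, 4), (30, 111.9, 7), (60, 111.2, 7), (90, 112.0, 4), (120, 111.9, 11), (150, 116.1, 7)]
```

Still gripping the full diameter: loose-gripped pliers can't drag the ring sideways. New approach: upright the pliers, squeeze fully so the grip is stiff, and at groove level pull -x with a yaw wiggle so the hinge side enters the groove before I ease.

play_rows([
  [1, 0.2, 0.2],
  [1, 0.2, 0.2],
  [1, 0.2, 0.2],
  [1, 0.2, 0.2],
  [0.8, 0.2, 0.2],
  [0, 0, 0],
], yaw=[0, 0, 0, 0, 0, 0])

```text
t: 34.97
ee_pos: [456.8, -194.3, 184.7]
orientation: [0.374, -3.119, -0.0]
ft_force: [-0.6, -0.4, 5.7]
width: 56.5
grasp_force: 6.5
```

play_rows([
  [0, 0, 0.4],
  [0, 0, 0.4],
  [0, 0, 0.5],
  [0, 0, 0.5],
  [0, 0, 0],
  [0, 0, 0],
], yaw=[0, 0, 0, 0, 0, 0], gripper=0.6)

```text
t: 35.47
ee_pos: [456.7, -194.2, 186.6]
orientation: [0.374, -3.119, -0.0]
ft_force: [-0.3, -0.5, 6.8]
width: 43.3
grasp_force: 30.2
```

```bash
python3 st.py; python3 bins.py | sed -n '1,5p'
```

```text
35.5667 [ 456.7  -194.23  186.59] [-0.26  0.04  7.06] [ 0.12  0.13 -0.04] 43.1 30.2
roller top 111.8259690289631
cost 0.237 axle [ 484.41 -191.33] hinge [ 513.83 -183.38] yaw 11.2 phi 0.042 ztop 115.5
axle in ring frame from hinge (want -31.5,0): -30.4 -2.07
cost 0.229 axle [ 484.57 -191.33] hinge [ 510.1 -185.8] yaw 12.1 phi 0.181 ztop 116.4
axle in ring frame from hinge (want -31.5,0): -26.12 -0.05
20.5 23 [(0, 111.6, 3), (120, 120.8, 3)]
23 25.5 [(0, 116.1, 3), (90, 116.7, 3), (150, 111.9, 3)]
25.5 28 [(-30, 116.9, 3), (0, 117.3, 3), (30, 117.7, 3), (90, 117.4, 3)]
28 31 [(-30, 117.0, 3), (0, 115.7, 4), (30, 116.8, 7), (60, 116.7, 8), (90, 116.7, 5), (120, 117.3, 3)]
31 34 [(-30, 111.9, 4), (0, 112.2, 5), (30, 111.9, 9), (60, 114.4, 14), (90, 116.5, 13), (120, 116.8, 8)]
```

play_rows([
  [-0.3, -0.1, -0.1],
  [-0.3, -0.1, -0.1],
  [-0.3, -0.1, -0.1],
  [-0.2, 0, -0.1],
  [0, 0, 0],
], yaw=[0, 0, 0, 0, 0], gripper=0.465)

```text
t: 36.33
ee_pos: [456.0, -194.7, 186.3]
orientation: [-0.374, 3.119, -0.0]
ft_force: [1.0, 0.4, 6.3]
width: 47.3
grasp_force: 17.7
```

play_rows([
  [-0.3, -0.1, -0.1],
  [-0.3, -0.1, -0.1],
  [-0.3, -0.1, -0.1],
  [-0.2, 0, -0.1],
  [0, 0, 0],
], yaw=[0, 0, 0, 0, 0], gripper=0.435)

```text
t: 36.75
ee_pos: [455.2, -194.9, 185.9]
orientation: [-0.373, 3.118, -0.0]
ft_force: [1.6, 1.2, 6.7]
width: 49.6
grasp_force: 15.0
```

play_rows([
  [-0.2, 0, -0.1],
  [-0.2, 0, -0.1],
  [0, 0, -0.1],
  [0, 0, 0],
], yaw=[0, 0, 0, 0], gripper=0.42)

```text
t: 37.08
ee_pos: [454.4, -195.0, 185.5]
orientation: [-0.374, 3.119, -0.0]
ft_force: [0.8, 0.8, 7.1]
width: 50.9
grasp_force: 6.6
```

```bash
python3 st.py; python3 bins.py | sed -n '1,5p'
```

```text
37.1833 [ 454.34 -194.97  185.47] [0.68 0.47 6.94] [-0.01 -0.09  0.02] 51.2 6.6
roller top 112.197597294634
cost 0.232 axle [ 484.62 -191.47] hinge [ 512.02 -185.24] yaw 12.7 phi 0.086 ztop 116.5
axle in ring frame from hinge (want -31.5,0): -28.09 -0.04
cost 0.230 axle [ 484.54 -191.37] hinge [ 511.86 -185.17] yaw 13.2 phi 0.114 ztop 117.2
axle in ring frame from hinge (want -31.5,0): -28.01 0.23
20.5 23 [(0, 112.7, 3), (60, 117.9, 3), (90, 117.5, 6), (150, 112.8, 3)]
23 25.5 [(-30, 117.3, 4), (0, 118.2, 3)]
25.5 28 [(0, 118.9, 3), (30, 118.4, 4), (60, 117.7, 6), (90, 117.8, 6), (120, 117.0, 3)]
28 31 [(-30, 116.5, 5), (0, 117.4, 4), (30, 117.5, 7), (60, 116.5, 9), (90, 114.4, 12), (120, 116.5, 7), (150, 121.7, 6)]
31 34 [(0, 115.7, 4), (30, 112.9, 5), (60, 113.6, 10), (90, 112.8, 7), (120, 113.4, 12), (150, 117.8, 7)]
```

Useful: the hinge side sits ~1.5 mm higher than the lug side, because pulling -x pitches the pliers and lifts the hinge. Now, with the ring centred and anchored, I'll ease, pitch the pliers the other way (+x at the top) and keep pressing so it levels into the groove.

play_rows([
  [0, 0, -0.1],
  [0, 0, -0.1],
  [0, 0, -0.1],
  [0, 0, 0],
], yaw=[0, 0, 0, 0], gripper=0.385)

```text
t: 37.87
ee_pos: [454.2, -194.8, 185.1]
orientation: [0.374, -3.119, -0.0]
ft_force: [-0.8, 0.3, 6.3]
width: 54.3
grasp_force: 6.1
```

play_rows([
  [1, 0.2, 0],
  [1, 0.2, -0.1],
  [1, 0.2, -0.1],
  [1, 0.2, -0.1],
  [1, 0.2, -0.1],
  [0, 0, 0],
  [0, 0, 0],
], yaw=[0, 0, 0, 0, 0, 0, 0])

```text
t: 38.45
ee_pos: [459.1, -193.8, 184.6]
orientation: [0.374, -3.119, -0.001]
ft_force: [-0.7, -0.6, 6.2]
width: 54.1
grasp_force: 6.5
```

```bash
python3 st.py; python3 bins.py | sed -n '1,5p'
```

```text
38.55 [ 459.05 -193.83  184.66] [-0.36  0.16  6.19] [ 0.05  0.09 -0.02] 54.0 6.5
roller top 112.00775554569535
cost 0.219 axle [ 484.33 -191.24] hinge [ 511.89 -184.  ] yaw 12.3 phi 0.060 ztop 117.2
axle in ring frame from hinge (want -31.5,0): -28.48 -1.18
cost 0.218 axle [ 484.48 -191.04] hinge [ 512.31 -185.53] yaw 12.5 phi 0.103 ztop 117.1
axle in ring frame from hinge (want -31.5,0): -28.37 0.67
20.5 23 [(0, 112.4, 3), (90, 117.8, 4), (120, 116.9, 4)]
23 25.5 [(-30, 117.3, 3), (0, 117.3, 4)]
25.5 28 [(0, 117.4, 3), (30, 117.4, 3), (60, 117.2, 5), (90, 117.9, 6), (120, 117.4, 5)]
28 31 [(-30, 116.9, 3), (0, 117.5, 3), (30, 117.3, 7), (60, 115.7, 9), (90, 115.4, 12), (120, 115.6, 6), (150, 117.6, 3)]
31 34 [(-30, 112.9, 4), (0, 114.1, 5), (30, 112.6, 7), (60, 113.7, 10), (90, 112.8, 6), (120, 113.8, 9), (150, 117.2, 7)]
```

Flat now (117.4 all round) and centred (28.4). Pressing gently.

play_rows([
  [0, 0, -0.4],
  [0, 0, -0.4],
  [0, 0, 0],
  [0, 0, 0],
], yaw=[0, 0, 0, 0])

```text
t: 39.23
ee_pos: [459.1, -193.8, 184.0]
orientation: [0.374, -3.119, -0.0]
ft_force: [0.2, 0.8, 7.8]
width: 54.2
grasp_force: 6.6
```

play_rows([
  [0, 0, -0.4],
  [0, 0, -0.4],
  [0, 0, 0],
  [0, 0, 0],
], yaw=[0, 0, 0, 0])

```text
t: 39.57
ee_pos: [459.3, -193.9, 183.3]
orientation: [0.374, -3.119, -0.0]
ft_force: [0.1, -0.7, 7.4]
width: 54.4
grasp_force: 6.6
```

```bash
python3 st.py; python3 bins.py | sed -n '1,5p'
```

```text
39.6667 [ 459.29 -193.89  183.37] [-0.24  0.38  7.64] [0.2  0.13 0.01] 54.3 6.6
roller top 111.12695626379642
cost 0.226 axle [ 484.39 -191.33] hinge [ 512.08 -184.1 ] yaw 13.3 phi 0.047 ztop 115.6
axle in ring frame from hinge (want -31.5,0): -28.61 -0.69
cost 0.225 axle [ 484.4  -191.31] hinge [ 511.86 -184.47] yaw 14.5 phi 0.105 ztop 115.8
axle in ring frame from hinge (want -31.5,0): -28.3 0.27
20.5 23 [(0, 111.3, 3), (120, 115.7, 3)]
23 25.5 [(0, 116.7, 3), (90, 116.4, 3)]
25.5 28 [(-30, 116.8, 3), (0, 116.5, 4), (30, 116.4, 5), (90, 116.5, 3), (150, 116.2, 3)]
28 31 [(0, 116.3, 4), (30, 114.9, 8), (60, 113.8, 10), (90, 114.0, 15), (120, 114.0, 9), (150, 116.6, 4)]
31 34 [(0, 115.8, 4), (30, 111.6, 6), (60, 112.2, 9), (90, 111.2, 3), (120, 111.8, 11), (150, 115.8, 6)]
```

The edges moved in ~1 mm and the force dipped on pressing, so it likely snapped in. Easing more, then a small lift as a test: if seated, the roller stays ~3 mm down.

play_rows([
  [0, 0, -0.15],
  [0, 0, -0.1],
  [0, 0, 0],
  [0, 0, 0],
  [0, 0, 0],
], yaw=[0, 0, 0, 0, 0], gripper=0.355)

```text
t: 40.43
ee_pos: [459.4, -194.1, 183.1]
orientation: [-0.374, 3.119, -0.0]
ft_force: [0.0, -0.3, 7.7]
width: 56.9
grasp_force: 6.0
```

```bash
python3 st.py; python3 bins.py | sed -n '1,5p'
```

```text
40.5333 [ 459.42 -194.06  183.14] [-0.39 -0.09  7.99] [ 0.01 -0.01 -0.01] 56.9 6.0
roller top 111.16366548735814
cost 0.215 axle [ 484.4  -191.42] hinge [ 512.39 -185.36] yaw 11.4 phi 0.058 ztop 115.9
axle in ring frame from hinge (want -31.5,0): -28.64 -0.42
cost 0.216 axle [ 484.34 -191.2 ] hinge [ 512.52 -184.1 ] yaw 12.8 phi 0.075 ztop 115.8
axle in ring frame from hinge (want -31.5,0): -29.05 -0.67
20.5 23 [(0, 111.4, 3), (60, 116.9, 4), (90, 117.8, 6), (120, 116.4, 5)]
23 25.5 [(-30, 115.1, 4), (0, 116.7, 3), (90, 116.9, 3)]
25.5 28 [(-30, 115.9, 3), (0, 116.3, 3), (30, 116.1, 4), (60, 116.5, 3), (90, 115.8, 5), (120, 116.3, 4)]
28 31 [(30, 115.5, 10), (60, 113.8, 10), (90, 113.7, 14), (120, 115.1, 11), (150, 116.7, 6)]
31 34 [(-30, 111.9, 4), (0, 114.9, 4), (30, 111.5, 6), (60, 113.2, 9), (90, 110.8, 3), (120, 112.2, 8), (150, 118.1, 6)]
```

play_rows([
  [0, 0, 0.6],
  [0, 0, 0.6],
  [0, 0, 0.6],
  [0, 0, 0.6],
  [0, 0, 0],
  [0, 0, 0],
], yaw=[0, 0, 0, 0, 0, 0])

```text
t: 41.38
ee_pos: [459.1, -194.0, 185.0]
orientation: [0.374, -3.119, -0.0]
ft_force: [0.7, -0.4, 2.5]
width: 56.7
grasp_force: 5.9
```

```bash
python3 st.py; python3 bins.py | sed -n '1,7p'
```

```text
41.4833 [ 459.18 -193.98  185.02] [ 0.21 -1.15  3.48] [-0.25  0.02  0.03] 56.4 5.8
roller top 112.88761305690005
cost 0.219 axle [ 484.42 -191.23] hinge [ 513.27 -184.31] yaw 11.9 phi 0.027 ztop 117.6
axle in ring frame from hinge (want -31.5,0): -29.66 -0.82
cost 0.216 axle [ 484.45 -191.2 ] hinge [ 512.1  -185.42] yaw 12.2 phi 0.107 ztop 117.4
axle in ring frame from hinge (want -31.5,0): -28.24 0.22
20.5 23 [(60, 117.9, 3), (90, 117.7, 5), (120, 121.9, 3)]
23 25.5 [(-30, 117.3, 3), (0, 118.6, 3)]
25.5 28 [(-30, 118.1, 4), (0, 118.5, 3), (30, 117.9, 4), (60, 118.0, 6), (90, 118.0, 5), (150, 118.9, 3)]
28 31 [(0, 118.5, 4), (30, 114.5, 7), (60, 114.5, 6), (90, 116.5, 12), (120, 115.0, 13), (150, 116.5, 4)]
31 34 [(0, 115.9, 4), (30, 113.2, 7), (60, 113.9, 11), (90, 112.8, 6), (120, 113.0, 8), (150, 117.1, 6)]
34 37 [(-60, 113.6, 3), (-30, 113.1, 7), (0, 112.8, 6), (30, 113.3, 5), (60, 113.4, 3), (90, 113.0, 5), (120, 113.0, 4), (150, 116.3, 10)]
38 42 [(-60, 113.6, 6), (-30, 113.2, 7), (0, 113.6, 7), (30, 113.0, 9), (60, 112.9, 9), (90, 113.1, 8), (120, 113.3, 7), (150, 114.2, 14)]
```

play_rows([
  [0, 0, 0.5],
  [0, 0, 0.5],
  [0, 0, 0.5],
  [0, 0, 0],
  [0, 0, 0],
], yaw=[0, 0, 0, 0, 0])

```text
t: 42.25
ee_pos: [458.8, -193.6, 186.1]
orientation: [0.374, -3.118, -0.001]
ft_force: [0.1, -0.7, -4.1]
width: 56.7
grasp_force: 4.8
```

```bash
python3 st.py; python3 bins.py | sed -n '3,7p'
```

```text
42.35 [ 458.95 -193.69  186.29] [-0.4   0.   -4.37] [-0.03  0.04  0.01] 56.9 4.9
roller top 112.61768796767942
cost 0.211 axle [ 484.51 -191.14] hinge [ 512.73 -185.11] yaw 12.2 phi 0.048 ztop 118.5
axle in ring frame from hinge (want -31.5,0): -28.85 0.05
cost 0.210 axle [ 484.56 -191.3 ] hinge [ 512.38 -185.74] yaw 12.5 phi 0.121 ztop 117.8
axle in ring frame from hinge (want -31.5,0): -28.37 0.58
25.5 28 [(-30, 118.4, 3), (0, 119.4, 3), (30, 117.8, 3), (90, 118.4, 3), (120, 118.6, 5)]
28 31 [(-30, 118.2, 4), (0, 119.2, 3), (30, 116.9, 8), (60, 117.1, 12), (90, 116.3, 15), (120, 118.2, 10), (150, 117.7, 4)]
31 34 [(0, 115.8, 4), (30, 113.4, 6), (60, 114.2, 8), (90, 113.3, 6), (120, 114.3, 8), (150, 115.7, 6)]
34 37 [(-60, 113.7, 3), (-30, 113.6, 6), (0, 113.8, 8), (30, 113.6, 5), (60, 113.4, 7), (90, 112.9, 4), (120, 113.3, 6), (150, 115.2, 8)]
38 42 [(-60, 113.6, 6), (-30, 113.2, 6), (0, 113.2, 7), (30, 113.4, 10), (60, 113.2, 8), (90, 112.8, 10), (120, 113.3, 9), (150, 113.3, 12)]
```

```bash
python3 - <<'E'
from h import *
P=[shot('side') for _ in range(8)]; p=P[0]
I=np.mean([q['pixels'].astype(float) for q in P],0).astype(np.uint8)[...,::-1]
x0,y0,w,h,s=345,155,50,37,16
B=cv2.resize(np.ascontiguousarray(I[y0:y0+h,x0:x0+w]),None,fx=s,fy=s,interpolation=cv2.INTER_CUBIC)[:, :]
B=cv2.convertScaleAbs(B,alpha=1.5,beta=-30)
A=np.array([484.5,-191.3]); a=np.radians(13); ex=np.array([np.cos(a),np.sin(a)]); ey=np.array([-ex[1],ex[0]])
def line(pts,z,col):
    q=np.array([[(proj(p,[*x,z])[0]+.5-x0)*s,(proj(p,[*x,z])[1]+.5-y0)*s] for x in pts]).astype(int); cv2.polylines(B,[q],False,col,1)
th=np.radians(np.arange(0,158,4))
for phi,c,col in((0,28,(0,0,255)),(.065,29,(0,255,0))):
    for sg in(1,-1):
        X=-28+29*np.cos(th);Y=29*np.sin(th); x=X*np.cos(phi)+Y*np.sin(phi); y=-X*np.sin(phi)+Y*np.cos(phi)
        line([A+ex*(c+i)+ey*sg*j for i,j in zip(x,y)],117,col)
t=np.radians(np.arange(0,361,5)); line([A+20*np.array([np.cos(k),np.sin(k)]) for k in t],135,(255,0,255)); line([A+44*np.array([np.cos(k),np.sin(k)]) for k in t],112,(255,255,0))
cv2.imwrite('pics/fin.png',B); print(B.shape)
E
```

```text
Traceback (most recent call last):
  File "h.py", line 4, in shot
    p=viewer.get_image(name)
ValueError: 200 camera calls are used up
```

Out of camera calls, so I go on by force. The ring resists being pulled up (7.5 N spring plus 2.4 N) with the roller held exactly 3 mm down. Sliding friction was only ~2 N, so the ring's top is against the groove's upper wall: it's in the groove. Next: a mid-groove press, pliers upright, and full easing with a wiggle so it closes completely.

play_rows([
  [-0.5, -0.1, -0.6],
  [-0.5, -0.1, -0.6],
  [-0.5, -0.1, -0.6],
  [-0.5, -0.1, -0.6],
  [-0.5, -0.1, -0.6],
  [-0.5, -0.1, -0.2],
  [-0.5, -0.1, 0],
  [0, 0, 0],
], yaw=[0, 0, 0, 0, 0, 0, 0, 0], gripper=0.348)

```text
t: 43.67
ee_pos: [456.8, -195.1, 184.4]
orientation: [-0.373, 3.117, -0.002]
ft_force: [-0.1, 0.5, 5.5]
width: 57.2
grasp_force: 6.5
```

play_rows([
  [0, 0, -0.4],
  [0, 0, -0.4],
  [0, 0, 0],
  [0, 0, 0],
  [0, 0, 0],
  [0, 0, 0],
  [0, 0, 0],
  [0, 0, 0],
], yaw=[0, 0, 1, -1, -1, 1, 0, 0], gripper=0.338)

```text
t: 44.33
ee_pos: [457.0, -195.4, 183.8]
orientation: [-0.374, 3.117, -0.003]
ft_force: [-0.5, 0.6, 7.3]
width: 58.4
grasp_force: 6.6
```

Closure test: squeeze slightly to 54 mm. If the ring is shut, its spring must load the handles already there.

play_rows([
  [0, 0, 0.1],
  [0, 0, 0.1],
  [0, 0, 0],
  [0, 0, 0],
  [0, 0, 0],
], yaw=[0, 0, 0, 0, 0], gripper=0.385)

```text
t: 44.75
ee_pos: [457.2, -195.5, 184.1]
orientation: [-0.374, 3.116, -0.003]
ft_force: [0.3, 0.2, 6.8]
width: 54.2
grasp_force: 8.3
```

play_rows([
  [0, 0, 0.1],
  [0, 0, 0.1],
  [0, 0, 0],
  [0, 0, 0],
  [0, 0, 0],
], yaw=[0, 0, 0, 0, 0], gripper=0.41)

```text
t: 45.17
ee_pos: [457.2, -195.4, 184.3]
orientation: [-0.374, 3.116, -0.003]
ft_force: [-0.2, 0.4, 7.5]
width: 52.1
grasp_force: 8.5
```

play_rows([
  [0, 0, 0.1],
  [0, 0, 0.1],
  [0, 0, 0],
  [0, 0, 0],
], yaw=[0, 0, 0, 0], gripper=0.422)

```text
t: 45.5
ee_pos: [457.2, -195.5, 184.5]
orientation: [-0.374, 3.116, -0.003]
ft_force: [1.2, 0.4, 7.6]
width: 50.8
grasp_force: 9.1
```

play_rows([
  [0, 0, 0.1],
  [0, 0, 0.1],
  [0, 0, 0],
  [0, 0, 0],
], yaw=[0, 0, 0, 0], gripper=0.435)

```text
t: 45.83
ee_pos: [457.1, -195.4, 184.7]
orientation: [-0.374, 3.116, -0.003]
ft_force: [-0.2, 0.0, 7.5]
width: 50.0
grasp_force: 18.3
```

The ring loads the handles only from ~50.4 mm, so it is held by the groove walls but wedged at ~0.18 rad, still a little too far +x. I'll squeeze fully, pull -x until the hinge side bottoms in the groove, and keep that pull while easing.

play_rows([
  [0, 0, 0.4],
  [0, 0, 0.4],
  [0, 0, 0.3],
  [0, 0, 0.2],
  [0, 0, 0],
  [-0.6, -0.1, 0],
  [-0.6, -0.1, 0],
  [0, 0, 0],
], yaw=[0, 0, 0, 0, 0, 0, 0, 0], gripper=0.6)

```text
t: 46.5
ee_pos: [456.1, -195.6, 186.1]
orientation: [-0.373, 3.116, -0.003]
ft_force: [0.8, 1.1, 7.6]
width: 43.3
grasp_force: 30.2
```

play_rows([
  [-0.6, -0.1, 0],
  [-0.6, -0.1, 0],
  [0, 0, 0],
  [0, 0, 0],
  [0, 0, 0],
], yaw=[0.8, -0.8, -0.8, 0.8, 0])

```text
t: 46.92
ee_pos: [455.1, -195.9, 186.1]
orientation: [-0.374, 3.116, -0.004]
ft_force: [0.0, -0.1, 6.8]
width: 43.5
grasp_force: 30.2
```

play_rows([
  [-0.6, -0.1, 0],
  [-0.6, -0.1, 0],
  [-0.6, -0.1, 0],
  [0, 0, 0],
], yaw=[0, 0, 0, 0])

```text
t: 47.25
ee_pos: [453.6, -196.3, 186.2]
orientation: [-0.373, 3.115, -0.004]
ft_force: [2.4, 0.3, 7.7]
width: 43.5
grasp_force: 30.2
```

play_rows([
  [-0.3, -0.1, -0.1],
  [-0.3, -0.1, -0.1],
  [-0.3, -0.1, -0.1],
  [-0.3, 0, -0.1],
  [0, 0, 0],
], yaw=[0, 0, 0, 0, 0], gripper=0.465)

```text
t: 47.67
ee_pos: [452.3, -196.6, 185.7]
orientation: [-0.373, 3.115, -0.004]
ft_force: [2.5, 0.4, 6.0]
width: 47.5
grasp_force: 18.6
```

play_rows([
  [-0.4, -0.1, -0.1],
  [-0.4, -0.1, -0.1],
  [-0.4, -0.1, -0.1],
  [0, 0, -0.1],
  [0, 0, 0],
  [0, 0, 0],
], yaw=[0, 0, 0.8, -0.8, -0.8, 0.8], gripper=0.44)

```text
t: 48.17
ee_pos: [450.9, -196.8, 185.2]
orientation: [-0.372, 3.116, -0.004]
ft_force: [1.1, 0.7, 6.5]
width: 49.6
grasp_force: 17.6
```

play_rows([
  [-0.3, -0.1, -0.15],
  [-0.3, -0.1, -0.15],
  [0, 0, -0.1],
  [0, 0, 0],
], yaw=[0, 0, 0, 0], gripper=0.424)

```text
t: 48.5
ee_pos: [450.1, -197.1, 184.8]
orientation: [-0.374, 3.116, -0.004]
ft_force: [0.2, -0.1, 7.4]
width: 50.5
grasp_force: 6.7
```

play_rows([
  [-0.3, -0.1, -0.15],
  [-0.3, -0.1, -0.15],
  [0, 0, -0.1],
  [0, 0, 0],
], yaw=[0, 0, 0, 0], gripper=0.41)

```text
t: 48.83
ee_pos: [449.4, -197.2, 184.4]
orientation: [-0.374, 3.116, -0.004]
ft_force: [-0.9, -0.3, 7.5]
width: 52.0
grasp_force: 6.2
```

The ring always stops at the same opening (~0.14 rad), i.e. the full diameter, so some side must be tilted out of the groove. I'll set the pliers upright, ease, and rock gently in x, y and yaw under ~9 N so both halves drop in.

play_rows([
  [1.2, 0.3, -0.1],
  [1.2, 0.3, -0.1],
  [1.2, 0.3, -0.1],
  [1.2, 0.3, -0.1],
  [1.2, 0.3, -0.1],
  [1.2, 0.3, -0.1],
  [0, 0, 0],
  [0, 0, 0],
], yaw=[0, 0, 0, 0, 0, 0, 0, 0], gripper=0.375)

```text
t: 49.5
ee_pos: [456.4, -195.3, 183.6]
orientation: [-0.374, 3.117, -0.003]
ft_force: [-0.5, -0.3, 6.9]
width: 54.8
grasp_force: 6.3
```

play_rows([
  [-0.3, 1.2, -0.2],
  [-0.3, 1.2, 0],
  [0.3, -1.2, 0],
  [0.3, -1.2, 0],
  [0.3, -1.2, 0],
  [0.3, -1.2, 0],
  [-0.3, 1.2, 0],
  [-0.3, 1.2, 0],
], yaw=[0, 0, 0, 0, 0, 0, 0, 0])

```text
t: 50.17
ee_pos: [456.5, -195.6, 183.4]
orientation: [-0.374, 3.116, -0.004]
ft_force: [0.5, -1.8, 4.5]
width: 55.1
grasp_force: 6.7
```

play_rows([
  [0, 0, -0.3],
  [0, 0, -0.3],
  [0, 0, 0],
  [0, 0, 0],
  [0, 0, 0],
  [0, 0, 0],
], yaw=[2, -2, -2, 2, 0, 0])

```text
t: 50.67
ee_pos: [456.4, -195.3, 182.8]
orientation: [-0.374, 3.117, -0.003]
ft_force: [0.0, -0.0, 5.8]
width: 55.1
grasp_force: 7.0
```

play_rows([
  [0, 0, -0.2],
  [0, 0, -0.2],
  [0, 0, -0.2],
  [0, 0, -0.2],
  [0, 0, -0.2],
], yaw=[0, 0, 0, 0, 0])

```text
t: 51.08
ee_pos: [456.5, -195.3, 181.9]
orientation: [-0.374, 3.117, -0.003]
ft_force: [0.4, 0.1, 8.4]
width: 55.2
grasp_force: 7.1
```

play_rows([
  [0, 0, 0.1],
  [0, 0, 0.1],
  [0, 0, 0],
  [0, 0, 0],
], yaw=[0, 0, 0, 0], gripper=0.41)

```text
t: 51.42
ee_pos: [456.4, -195.2, 182.1]
orientation: [-0.374, 3.117, -0.003]
ft_force: [0.5, 0.3, 7.2]
width: 51.9
grasp_force: 8.7
```

play_rows([
  [1, 0.2, 0],
  [1, 0.2, 0],
  [0.5, 0.1, 0.6],
  [0, 0, 0.6],
  [0, 0, 0.5],
  [0, 0, 0],
  [0, 0, 0],
  [0, 0, 0],
], yaw=[0, 0, 0, 0, 0, 0, 0, 0], gripper=0.6)

```text
t: 52.08
ee_pos: [458.6, -194.9, 183.8]
orientation: [-0.374, 3.117, -0.003]
ft_force: [-1.5, 0.0, 7.0]
width: 43.6
grasp_force: 30.2
```

play_rows([
  [-0.7, -0.1, 0],
  [-0.7, -0.1, 0],
  [-0.7, -0.1, 0],
  [0, 0, 0],
  [0, 0, 0],
], yaw=[0.8, -0.8, -0.8, 0.8, 0])

```text
t: 52.5
ee_pos: [456.9, -195.2, 183.9]
orientation: [-0.374, 3.116, -0.003]
ft_force: [-0.0, -0.5, 8.2]
width: 44.2
grasp_force: 30.2
```

play_rows([
  [-0.6, -0.1, 0.2],
  [-0.6, -0.1, 0.2],
  [-0.5, -0.1, 0.1],
  [0, 0, 0],
], yaw=[0, 0, 0, 0])

```text
t: 52.83
ee_pos: [455.4, -195.5, 184.4]
orientation: [-0.373, 3.116, -0.004]
ft_force: [0.1, 0.0, 7.6]
width: 43.9
grasp_force: 30.2
```

play_rows([
  [0, 0, -0.1],
  [0, 0, -0.1],
  [0, 0, -0.1],
  [0, 0, -0.1],
  [0, 0, 0],
], yaw=[0, 0, 0, 0, 0], gripper=0.45)

```text
t: 53.25
ee_pos: [455.4, -195.3, 183.9]
orientation: [-0.373, 3.116, -0.003]
ft_force: [1.7, -0.0, 6.8]
width: 48.9
grasp_force: 18.2
```

play_rows([
  [0, 0, -0.2],
  [0, 0, -0.2],
  [0, 0, -0.1],
  [0, 0, 0],
], yaw=[0, 0, 0, 0], gripper=0.415)

```text
t: 53.58
ee_pos: [455.4, -195.6, 183.4]
orientation: [-0.374, 3.116, -0.004]
ft_force: [0.5, -0.7, 6.4]
width: 51.2
grasp_force: 6.3
```

One more variation within the time: close at a deeper level (~10.3 N), upright.

play_rows([
  [0.5, 0.1, 0.3],
  [0.5, 0.1, 0.3],
  [0.5, 0.1, 0],
  [0, 0, 0],
  [0, 0, -0.3],
  [0, 0, -0.3],
], yaw=[0, 0, 0, 0, 0, 0], gripper=0.5)

```text
t: 54.08
ee_pos: [456.4, -195.0, 183.4]
orientation: [-0.374, 3.117, -0.003]
ft_force: [-0.2, -0.2, 8.0]
width: 44.4
grasp_force: 28.2
```

play_rows([
  [0, 0, -0.3],
  [0, 0, -0.3],
  [0, 0, 0],
  [0, 0, 0],
], yaw=[0, 0, 0, 0])

```text
t: 54.42
ee_pos: [456.5, -195.0, 182.9]
orientation: [-0.374, 3.117, -0.003]
ft_force: [-1.1, 0.7, 9.9]
width: 44.4
grasp_force: 28.3
```

play_rows([
  [0, 0, -0.1],
  [0, 0, -0.1],
  [0, 0, -0.1],
  [0, 0, -0.1],
  [0, 0, -0.1],
  [0, 0, 0],
], yaw=[0, 0, 0, 0, 0, 0], gripper=0.405)

```text
t: 54.92
ee_pos: [456.8, -195.2, 182.4]
orientation: [-0.374, 3.116, -0.004]
ft_force: [0.1, -0.3, 7.0]
width: 52.7
grasp_force: 6.2
```

Out of time for more tries: release, lift the pliers off, and hang them back.

play_rows([
  [0, 0, 0],
  [0, 0, 0],
  [0, 0, 0],
  [0, 0, 1],
  [0, 0, 1.5],
  [0, 0, 1.5],
  [0, 0, 1.5],
  [0, 0, 1.5],
], yaw=[0, 0, 0, 0, 0, 0, 0, 0], gripper=0.342)

```text
t: 55.58
ee_pos: [455.1, -194.3, 188.0]
orientation: [0.374, -3.119, -0.0]
ft_force: [0.0, -0.5, -2.1]
width: 57.9
grasp_force: 3.4
```

play_rows([
  [0, 0, 4],
  [0, 0, 8],
  [0, 0, 12],
  [0, 0, 12],
  [0, 0, 8],
  [0, 0, 4],
  [0, 0, 0],
], yaw=[0, 0, 0, 0, 0, 0, 0], gripper=0.355)

```text
t: 56.17
ee_pos: [456.0, -194.6, 237.3]
orientation: [-0.374, 3.117, -0.002]
ft_force: [0.5, -0.1, -2.0]
width: 56.4
grasp_force: 3.4
```

play_rows([
  [2, 9, 0],
  [5, 22, 0],
  [7, 33, 0],
  [7, 33, 0],
  [7, 33, 0],
  [7, 33, 0],
  [7, 33, 0],
  [7, 33, 0],
], yaw=[0, 0, 0, 0, 0, 0, 0, 0])

```text
t: 56.83
ee_pos: [503.8, 36.9, 235.4]
orientation: [0.374, -3.118, -0.0]
ft_force: [0.7, -0.6, -2.0]
width: 56.8
grasp_force: 3.5
```

play_rows([
  [7, 33, 0],
  [7, 33, 0],
  [7, 33, 0],
  [6, 28, 0],
  [3, 14, 0],
  [1, 7, 0],
  [0, 0, 0],
  [0, 0, 0],
], yaw=[0, 0, 0, 0, 0, 0, 0, 0])

```text
t: 57.5
ee_pos: [534.8, 182.0, 235.6]
orientation: [0.374, -3.118, 0.001]
ft_force: [-0.6, -0.5, -2.0]
width: 56.7
grasp_force: 3.4
```

play_rows([
  [0, 0.9, -15],
  [0, 0.9, -28],
  [0, 0.9, -30],
  [0, 0, -28],
  [0, 0, -18],
  [0, 0, -8],
  [0, 0, -3],
  [0, 0, 0],
], yaw=[0, 0, 0, 0, 0, 0, 0, 0])

```text
t: 58.17
ee_pos: [535.4, 184.4, 106.1]
orientation: [0.372, -3.119, 0.0]
ft_force: [0.4, 0.1, -1.1]
width: 56.9
grasp_force: 3.4
```

play_rows([
  [0, 0, -4],
  [0, 0, -4],
  [0, 0, -4],
  [0, 0, -3],
  [0, 0, -3],
  [0, 0, 0],
  [0, 0, 0],
], yaw=[0, 0, 0, 0, 0, 0, 0])

```text
t: 58.75
ee_pos: [535.3, 185.4, 88.0]
orientation: [0.374, -3.119, 0.0]
ft_force: [-0.0, -0.3, -0.7]
width: 56.4
grasp_force: 3.4
```

play_rows([
  [0, 0, -2],
  [0, 0, -1.5],
  [0, 0, -1],
  [0, 0, -1],
  [0, 0, 0],
  [0, 0, 0],
], yaw=[0, 0, 0, 0, 0, 0])

```text
t: 59.25
ee_pos: [535.4, 185.3, 82.6]
orientation: [0.374, -3.119, 0.0]
ft_force: [0.3, -1.1, -1.0]
width: 56.6
grasp_force: 3.4
```

play_rows([
  [0, 0, -1],
  [0, 0, -1],
  [0, 0, 0],
  [0, 0, 0],
], yaw=[0, 0, 0, 0])

```text
t: 59.58
ee_pos: [535.6, 185.3, 80.8]
orientation: [-0.374, 3.119, -0.0]
ft_force: [0.4, -0.1, 0.7]
width: 56.6
grasp_force: 3.6
```

play_rows([
  [0, 0, -0.5],
  [0, 0, -0.4],
  [0, 0, 0],
  [0, 0, 0],
], yaw=[0, 0, 0, 0])

```text
t: 59.92
ee_pos: [535.7, 185.2, 80.0]
orientation: [-0.374, 3.119, -0.0]
ft_force: [-1.2, -3.1, 3.1]
width: 57.0
grasp_force: 4.0
```

play_rows([
  [0, 0, 0],
  [0, 0, 0],
  [0, 0, 0],
  [0, 0, 0],
  [0, 0, 0],
  [0, 0, 0],
  [0, 0, 0],
  [0, 0, 0],
], yaw=[0, 0, 0, 0, 0, 0, 0, 0], gripper=0)

```text
t: 60.58
ee_pos: [535.4, 185.4, 79.7]
orientation: [-0.374, 3.119, 0.0]
ft_force: [-0.5, -0.1, 0.2]
width: 87.8
grasp_force: 0.0
```

play_rows([
  [0, 0, 5],
  [0, 0, 12],
  [0, 0, 20],
  [0, 0, 25],
  [0, 0, 25],
  [0, 0, 20],
  [0, 0, 10],
  [0, 0, 0],
], yaw=[0, 0, 0, 0, 0, 0, 0, 0])

```text
t: 61.25
ee_pos: [537.0, 185.8, 200.0]
orientation: [-0.373, 3.114, 0.002]
ft_force: [0.3, -1.0, 0.5]
width: 88.2
grasp_force: 0.0
```

```bash
python3 -c "
from workcell import ctrl,ticket
print(ctrl.get_obs()['ee_pos']); print(ticket.close_job())"
```

```text
[536.99799857 185.84691228 199.96037671]
the job is handed in; nothing more can be done
None
```

I handed the job in at 61 s, but I don't think the ring closed fully into the groove: every time I eased the handles it stopped partly open, and with the 200 camera calls used up I couldn't check it after taking the pliers off; by force readings the pliers are back in their stand, also unseen.

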